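# Snap the retaining clip onto the disc shaft and switch the trainer on

### The job

Secure the disc of the rotating-disc trainer: lay the large split clip flat on the disc with its mouth facing the shaft, take the fork tool out of its tray, and, holding the tool by its handle, push the clip sideways with the fork into the groove of the shaft until it snaps fully home; do not press it on with the fingers. Then lay the fork tool down on the bench clear of the trainer, and last of all switch the trainer on: pull the black knob on its top straight up until it clicks out, and let go so that it rests there. Leave everything else where it is.

Things in the scene. Friction and masses are not known exactly. Their poses are not given: they have to be found in the camera images.
- shaft_groove (a point): Groove of the trainer's upright shaft: point on its axis 4.5 mm above the disc's top, half the height of a clip lying on the disc. Groove 30 mm diameter, the shaft's lowest 12 mm, right on the disc; above it a head of 38 mm diameter up to 32 mm above the disc. Frame as rig_base. The clip may be pushed on from any free side.
- rig_base (a point): Rotating-disc trainer, fixed: point under the shaft, on the bench; z up, -y along the housing to the knob. Grey housing 140 (x) x 275 mm (y from +60 to -215), 58 mm high; on the shaft a dark steel disc 180 mm across, flat top 90 mm above the bench; it does not turn. A black sensor clasps its rim midway between +x and -y, 16 mm above the disc; other sides are free.
- clip_bore (a point): Large split clip, white, 63 x 50 x 9 mm, about 60 g, starts flat on the bench. Site: bore centre, mid-thickness; x out of the mouth, z up. Rounded arm tips at x = 11.5 mm, 25 mm apart, meet the groove with the bore centre 21 mm from the shaft axis; pushing on takes up to 15 N, then it snaps and the bore sits on the shaft axis (2 mm play; home when pushed to the stop).
- clip_tail (a point): Centre of the large clip's square-ended tail, at x = -37 mm from the bore centre: 26 mm wide, from x = -28 to -46 mm, 9 mm thick. In front of it a solid body 50 mm wide, x = -28 to -15.5 mm. Grip across the tail or across the body; the fork pushes on the tail's end.
- clip_arm_l (a joint): Spring opening of the clip's arm on its +y side, rad: 0 closed, about 0.08 as it rides over the shaft, 0 again when snapped in.
- clip_arm_r (a joint): The same for the arm on its -y side.
- fork_handle (a point): Fork tool, centre of its wooden handle: 100 mm long, 26 wide, 22 thick, flat-sided. x along the tool to the fork, z up as it lies. Tool 172 mm long, 160 g, centre of mass 36 mm forward of here. Starts flat in the tray, the handle sunk in a close slot where it cannot be gripped: lift it by the shank, put it down on the bench, take it again by the handle.
- fork_shank (a point): Centre of the fork tool's bare shank, 10 x 10 mm, 74 mm forward of the handle's centre on its centre line, bare from 58 to 100 mm forward. In the tray it lies in a well with 30 mm free on either side and its underside 6 mm above the well's floor (floor 4 mm above the bench).
- fork_notch (a point): Middle of the fork's flat pushing face, 110 mm forward of the handle's centre, on its centre line. Two tines, 34 mm apart inside, reach 12 mm further and fit loosely around the clip's tail. Fork 44 mm wide, 12 mm thick; the handle's underside is 5 mm lower than the fork's, so the handle must stay outside the disc's edge.
- tray_mid (a point): Moulded grey tool tray, fixed, 206 x 150 mm, 30 mm high; its centre, 15 mm up; x along its length, the way the tool points. The tool lies on its -y side; a bay with a small clip and a washer is on its +y side.
- knob_grip (a point): Black pull knob on top of the trainer's housing, 38 mm across, 160 mm from the shaft; on its axis at the height to grip: the widest part reaches 7 mm below and 7 mm above, the top is 11 mm above, the housing 19 mm below. z up, the pull direction.
- pull_knob (a joint): Travel of the pull knob, m: 0 in (off), 0.010 out (on). A spring click holds it at either end: about 10 N to start, goes over at about 5 mm and stays out by itself.
- multimeter: handheld multimeter, 150 x 74 x 45 mm, lying on its back; origin at the centre of its underside. Not to be disturbed.
- screwdriver: screwdriver, 190 mm long, lying; origin at the centre of its underside. Not to be disturbed.
- mug: white mug, 76 mm across, 85 mm tall; origin at the centre of its underside. Not to be disturbed.
- cable_tie_box: small cardboard box, 85 x 55 x 30 mm; origin at the centre of its underside. Not to be disturbed.
- small_clip: small dark split clip, 30 mm wide, in the tray's parts bay: the wrong size, a bystander; origin at the centre of its underside. Not to be disturbed.
- washer: steel washer, 36 mm across, in the tray's parts bay; origin at the centre of its underside. Not to be disturbed.
Things that resemble listed ones, but are neither listed nor needed, are in the scene too. What is shaped like the part that bears fork_handle but turquoise is not meant.

How it is judged:
By the outcome, as a careful person would: the job done as asked, in the order asked, and still so for the second after the job is handed in, with the robot touching nothing.
It also fails if it takes over 72 s, if anything falls off the work surface, if the arm or the gripper's body presses on something with over 40 N, if the wrist force passes 120 N, or if a joint passes its speed limit or range.

### The arm

A 6-joint arm with a two-finger parallel gripper is mounted at the origin on the work surface. World frame = base frame: x ahead of the robot, y to its left, z up, the work surface at z = 0. Lengths are in m, angles in rad, forces in N, time in s.
With the tool pointing down it reaches from about 0.225 to 0.875 m from the base axis. Payload 3.4 kg.
Tool frame: the origin (TCP) lies at the very end of the fingers, on their centre line; the grasp point (between the pads) lies 19 mm behind it (manip.grip_point_offset is the distance from the TCP to the grasp point, in m); x points along the fingers, y is the direction in which the jaws open and shut, and the axes are right-handed (so a half turn about x gives the same grasp; the last joint's range is limited). The gripper opens to 85 mm and grips with 20 to 120 N. Pads are 22 mm wide; open, the fingers measure 114 mm over their backs; the gripper's body (76 mm by 85 mm) begins 54 mm behind the grasp point. The pads swing forward as they close: fully open they stand 13 mm farther back than shut.
Start: joints at [-1.412, 0.276, 1.505, -0, 1.361, -0.121], TCP at [0.159, -0.553, 0.231] pointing down, gripper open.
Joint ranges: [-2.89, 2.89], [-0.75, 2.08], [0.22, 2.7], [-1.18, 4.32], [0.11, 2.71], [-2.7, 2.7]. Speed limits (rad/s): [2.57, 2.57, 3.14, 3.14, 3.14, 3.14].

### API

Orientations are given as a unit quaternion [w, x, y, z].
In Python, from rig import manip gives the robot as it stands.
- The arm moves only by the tool arm_command, never from a script. Its argument "targets" is a list of rows, each an object with "dp": the shift along the tool's x, y, z in m, a list of three; "turn": the turn, a rotation vector about the tool's x, y, z in degrees, a list of three; "grip": the opening, from -1 (shut) to 1 (fully open). In form: [{"dp": [tx, ty, tz], "turn": [wx, wy, wz], "grip": grip}, ...]. A call has 1 to 8 rows; each row shifts and turns the commanded pose from where the row before left it, along the tool's axes as they then stand; what a row does not reach is not made up. A row lasts 1/10 s, in which the tool goes at most 50 mm and 8.59 degrees, less where a joint would pass 70% of its speed; a pose out of reach is approached as far as the arm can. A call with a gripper value outside its range is refused whole. The fingers move at their own pace and stop on an object; "grip_force" is the grip in N (left out, the last holds). Time passes only in rows, so rows that do not move let the fingers close. It gives the time, the measured TCP pose, the force and the opening at its end, in the units of the state.
- manip.get_state(): the state, without advancing time (a new reading comes with each control period).
- manip.get_image(name): name is "side" or "top" or "wrist"; returns the picture (400x640x3 uint8, red, green, blue); there is no depth.
- manip.calibration(name): a dict with "fx", "fy", "cx", "cy" (pixels), "R" (3x3) and "t" (3): a world point X has camera coordinates R X + t. Camera axes: x right, y down, z forward; pixel columns grow to the right and rows downward; lengths in m; the calibration is good to about 2 mm. The wrist camera is an equidistant fisheye: a pixel r from the principal point sees the ray r / f radians off the axis. A picture is of the moment at which its call begins: read the wrist's pose just before it. calibration takes no time and is no camera call; for the wrist camera it gives the pose at the moment of the call.
- manip.sign_off(): hands the job in, once; it reports no verdict.
The state is a dict: "clock": time; "qpos": joint angles; "qd": joint speeds; "effort": joint torques, N m; "position": TCP position; "ee_rot": TCP orientation; "contact_force": force on the tool from outside, world axes, zero at the start; "moment": the same for the moment, N m; "width": finger opening in m.
Only numpy, scipy, OpenCV 4.12 (cv2) and the standard library are available. Lean on these libraries where they do the work, as an engineer would, in place of code of your own. Each camera call takes 0.05 s, during which the arm holds its last target.

## Working session

There is one attempt and no reset: what is moved stays moved. The work goes in short steps, Python scripts to look and compute and a tool call to move; the robot and the scene stay as the last step left them, time stands still between calls to the robot, and variables do not carry over. Pictures are saved under pics/ and viewed, and the job is handed in when it is done.

Besides the shell and the picture viewer there is one more tool, called after "Request:" as name(argument=value, ...) on one line, values as JSON. arm_command: Moves the arm, as the interface text tells. Its arguments: {"type":"object","properties":{"targets":{"type":"array"},"grip_force":{"type":"number"}},"required":["targets"]}

```bash
ls; mkdir -p pics
python3 - <<'E'
from rig import manip
import cv2
print(manip.get_state())
for n in ["side","top","wrist"]:
    c=manip.calibration(n); print(n,{k:(v.round(4).tolist() if hasattr(v,'round') and not isinstance(v,float) else v) for k,v in c.items()})
    cv2.imwrite(f"pics/a_{n}.png",manip.get_image(n)[:,:,::-1])
print(manip.grip_point_offset)
E
```

```text
pics
{'clock': 0.0, 'qpos': array([-1.41202041e+00,  2.76617579e-01,  1.50615040e+00,  1.15271934e-05,
        1.36067815e+00, -1.21013105e-01]), 'qd': array([ 0.00039645, -0.00188355,  0.00091392, -0.0012056 , -0.00098725,
        0.00085137]), 'effort': array([ 4.64190889e-04, -4.16774762e+01, -2.45804268e+01, -1.45202762e-04,
        1.11249115e-02,  9.88545906e-06]), 'position': array([ 0.15869552, -0.55211862,  0.23041994]), 'ee_rot': array([-0.09794187, -0.70019028, -0.09925239,  0.70020706]), 'contact_force': array([0.05858789, 0.38167138, 0.48870616]), 'moment': array([0.0323684 , 0.00290483, 0.0204491 ]), 'width': 0.08562622781941649}
side {'fx': 492.3929978518557, 'fy': 492.3929978518557, 'cx': 323.3435597566139, 'cy': 200.91751985231116, 'R': [[-0.8923, -0.4513, 0.0105], [-0.3044, 0.5843, -0.7523], [0.3334, -0.6745, -0.6587]], 't': [0.4216, 0.1754, 1.2372]}
top {'fx': 475.0148070368823, 'fy': 475.0148070368823, 'cx': 322.2836533134684, 'cy': 209.22839272234964, 'R': [[-0.0357, -0.9994, -0.0014], [-0.975, 0.0352, -0.2194], [0.2193, -0.0065, -0.9756]], 't': [0.0618, 0.4809, 1.5739]}
wrist {'fx': 309.70691628693146, 'fy': 309.70691628693146, 'cx': 323.2763358537161, 'cy': 198.2438734843862, 'R': [[0.2776, -0.9607, -0.0027], [-0.9145, -0.2651, 0.3055], [-0.2942, -0.0824, -0.9522]], 't': [-0.5747, -0.0413, 0.3791]}
0.0187
```

View pics/a_top.png

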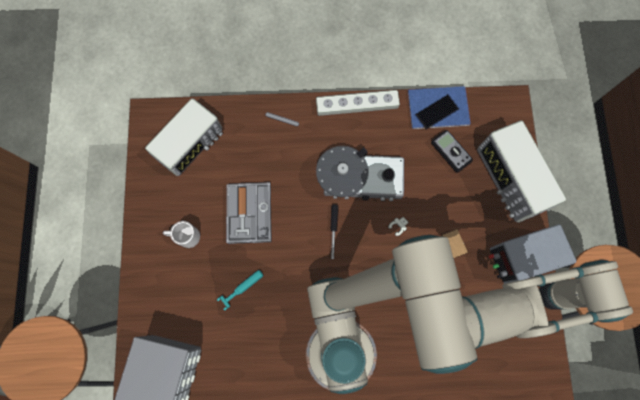

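View pics/a_side.png

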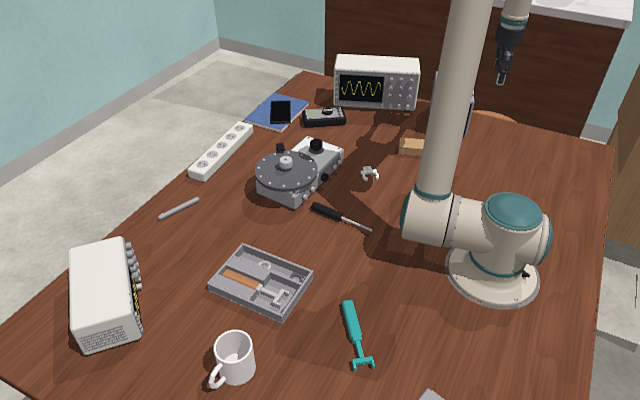

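View pics/a_wrist.png

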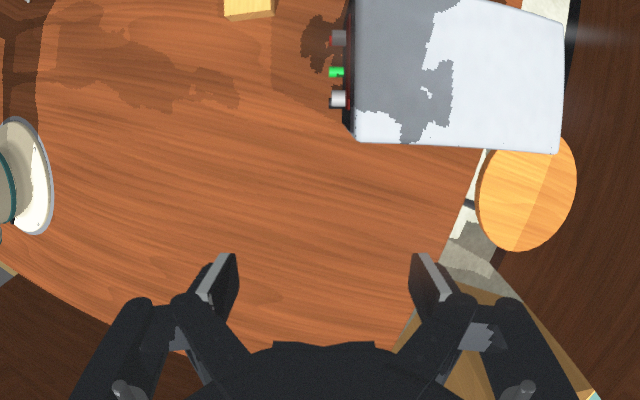

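```bash
cat > h.py <<'E'
from rig import manip
import numpy as np, cv2
from scipy.spatial.transform import Rotation as Ro
def ray(n,u,v,c=None):
    c=c or manip.calibration(n); R=np.array(c['R']);t=np.array(c['t'])
    x=(u-c['cx'])/c['fx'];y=(v-c['cy'])/c['fy']
    if n=='wrist':
        r=np.hypot(x,y); d=np.array([x/r*np.sin(r),y/r*np.sin(r),np.cos(r)]) if r>0 else np.array([0,0,1.])
    else: d=np.array([x,y,1])
    return -R.T@t, R.T@d
def onz(n,u,v,z,c=None):
    o,d=ray(n,u,v,c); return o+d*(z-o[2])/d[2]
def proj(n,X,c=None):
    c=c or manip.calibration(n); p=np.array(c['R'])@X+np.array(c['t'])
    if n=='wrist':
        th=np.arctan2(np.hypot(p[0],p[1]),p[2]); s=th/np.hypot(p[0],p[1]); return np.array([c['cx']+c['fx']*p[0]*s,c['cy']+c['fy']*p[1]*s])
    return np.array([c['cx']+c['fx']*p[0]/p[2],c['cy']+c['fy']*p[1]/p[2]])
def two(u1,v1,u2,v2,n1='top',n2='side'):
    o1,d1=ray(n1,u1,v1);o2,d2=ray(n2,u2,v2)
    a=np.linalg.lstsq(np.stack([d1,-d2],1),o2-o1,rcond=None)[0]
    p,q=o1+a[0]*d1,o2+a[1]*d2
    return (p+q)/2,np.linalg.norm(p-q)
def crop(img,u0,v0,u1,v1,s,name):
    cv2.imwrite(name,cv2.resize(img[v0:v1,u0:u1],None,fx=s,fy=s,interpolation=cv2.INTER_CUBIC))
def rot():
    q=manip.get_state()['ee_rot']; return Ro.from_quat([q[1],q[2],q[3],q[0]])
E
python3 - <<'E'
import cv2
from h import *
i=cv2.imread('pics/a_top.png'); crop(i,210,140,410,265,4,'pics/b_top.png')
i=cv2.imread('pics/a_side.png'); crop(i,200,125,390,325,4,'pics/b_side.png') if 0 else crop(i,200,125,390,265,4,'pics/b_side.png')
E
```

```text
(no output)
```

View pics/b_top.png

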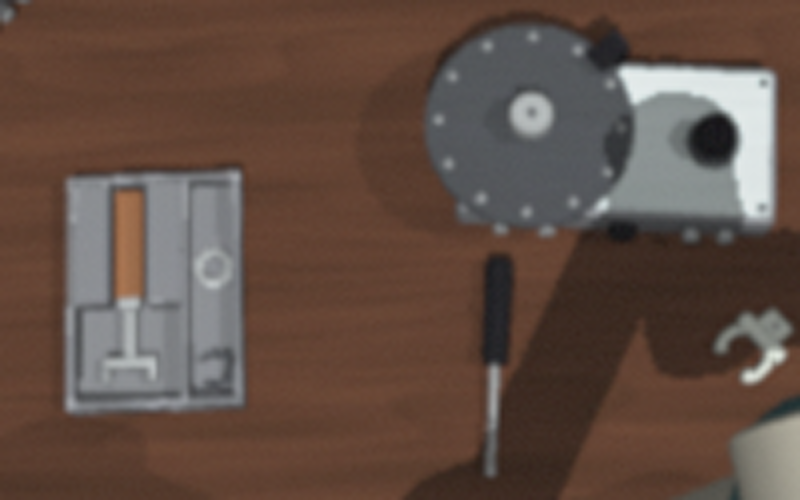

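View pics/b_side.png

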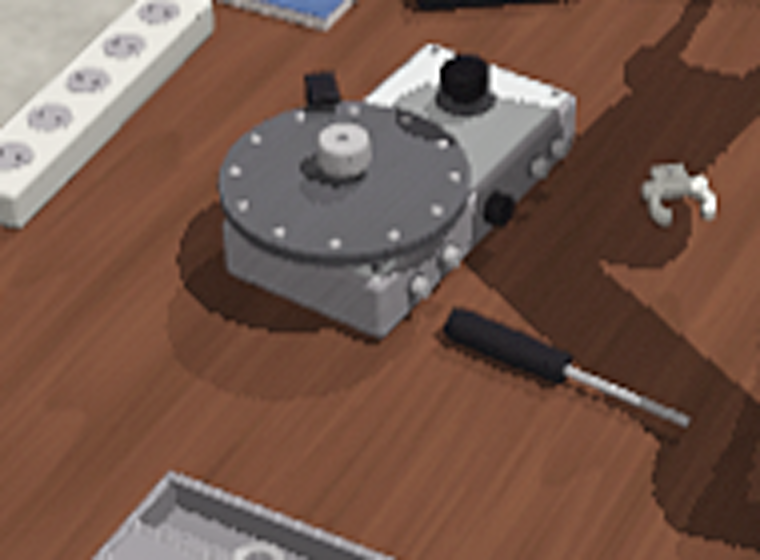

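Run:
```python
from h import *
f=lambda u,v:(210+u/4-.375,140+v/4-.375)
g=lambda u,v:(200+u/4-.375,125+v/4-.375)
sh=onz('top',*f(531,113),.122); print('shaft',sh, 'side',onz('side',*g(343,137),.122), two(*f(531,113),*g(343,137)))
print('disc c', onz('top',*f(530,125),.09))
kt=.058+.030; print('knob',onz('top',*f(713,138),kt),onz('side',*g(465,67),kt),two(*f(713,138),*g(465,67)))
for n,u,v,z in [('handle back',128,188,.0),('handle front',128,298,0),('notch',130,358,0),('traytl',70,175,.03),('traytr',240,170,.03),('traybl',70,410,.03),('traybr',242,406,.03)]:
    print(n,onz('top',*f(u,v),.02 if z==0 else z))
for n,u,v in [('tipL',722,350),('tipR',748,380),('tail',778,320),('bodyc',757,338),('tailcorner1',770,312),('tailcorner2',790,326)]:
    print(n,onz('top',*f(u,v),.009))
print('clip side')
for n,u,v in [('tipL',663,218),('tipR',710,215),('tail',670,170)]: print(n,onz('side',*g(u,v),.009))
print('turq',onz('top',243,287,.01))
print('mm',onz('top',452,152,.045),'sd',onz('top',334,205,.02),onz('top',333,258,.02),'mug',onz('top',183,233,.08),'box',onz('top',456,246,.03))
```

```text
shaft [ 0.60661023 -0.02724849  0.122     ] side [ 0.60733031 -0.02820973  0.122     ] (array([ 0.60648423, -0.02714587,  0.12292118]), np.float64(0.00033437134201204))
disc c [ 0.60608646 -0.02764792  0.09      ]
knob [ 0.58951497 -0.18301078  0.088     ] [ 0.59452933 -0.18863683  0.088     ] (array([ 0.5893987 , -0.18181194,  0.09325646]), np.float64(0.0029258127973085333))
handle back [0.58252335 0.32643641 0.02      ]
handle front [0.48298994 0.32628751 0.02      ]
notch [0.42971913 0.32447543 0.02      ]
traytl [0.59341539 0.37580951 0.03      ]
traytr [0.59257527 0.22620047 0.03      ]
traybl [0.38446206 0.37409889 0.03      ]
traybr [0.38262344 0.22688794 0.03      ]
tipL [ 0.42026586 -0.19023171  0.009     ]
tipR [ 0.39297697 -0.21104905  0.009     ]
tail [ 0.44516084 -0.24103345  0.009     ]
bodyc [ 0.4298064  -0.22151401  0.009     ]
tailcorner1 [ 0.45255338 -0.23455155  0.009     ]
tailcorner2 [ 0.43943644 -0.25113394  0.009     ]
clip side
tipL [ 0.42175748 -0.18216495  0.009     ]
tipR [ 0.3914585  -0.20210627  0.009     ]
tail [ 0.44055767 -0.24003785  0.009     ]
turq [0.23180256 0.32291516 0.01      ]
mm [ 0.67560631 -0.42171056  0.045     ] sd [0.50404373 0.00268801 0.02      ] [0.31821159 0.01376425 0.02      ] mug [0.41244825 0.51144614 0.08      ] box [ 0.34296611 -0.40749945  0.03      ]
```

```bash
cat >> h.py <<'E'
def info():
    s=manip.get_state(); r=rot().as_matrix()
    ang=lambda v: round(float(np.degrees(np.arctan2(v[1],v[0]))),2)
    print('clk %.2f'%s['clock'],'pos',s['position'].round(4),'x',r[:,0].round(3),'y ang',ang(r[:,1]),'z ang',ang(r[:,2]),'w %.4f'%s['width'],'F',s['contact_force'].round(1),'q',s['qpos'].round(3))
def plan(tgt,yang=None,tilt=None):
    """dp in tool axes to reach TCP tgt; yaw delta so that tool y has world angle yang (tool down)"""
    s=manip.get_state(); R=rot().as_matrix()
    if yang is not None:
        a=np.radians(yang); y=np.array([np.cos(a),np.sin(a),0]);x=np.array([0,0,-1.]);z=np.cross(x,y)
        Rt=np.stack([x,y,z],1); print('turn total deg',np.degrees(Ro.from_matrix(R.T@Rt).as_rotvec()).round(2))
        print('dp in target axes',(Rt.T@(np.array(tgt)-s['position'])).round(4))
    print('dp in cur axes',(R.T@(np.array(tgt)-s['position'])).round(4))
E
python3 - <<'E'
from h import *
info()
c=manip.calibration('wrist'); print(-c['R'].T@c['t'], c['R'][2], 'cam in tool', rot().as_matrix().T@(-c['R'].T@c['t']-manip.get_state()['position']))
plan([.33,-.13,.25],44)
E
```

```text
clk 0.15 pos [ 0.1587 -0.5523  0.2306] x [-0.     0.001 -1.   ] y ang -73.97 z ang -163.97 w 0.0852 F [-0.3  0.2 -0.4] q [-1.412  0.276  1.506 -0.     1.361 -0.121]
[ 0.23332829 -0.53191177  0.37214652] [-0.29418393 -0.08262235 -0.95217087] cam in tool [-0.14151892  0.00085232 -0.07734788]
turn total deg [-1.1797e+02 -9.0000e-02  4.0000e-02]
dp in target axes [-0.0194  0.4165 -0.1848]
dp in cur axes [-0.0188 -0.3586 -0.2812]
```

Run:
```python
from h import *
plan([.44,-.237,.2],-136)
```

```text
turn total deg [6.203e+01 4.000e-02 8.000e-02]
dp in target axes [ 0.0306 -0.4213  0.0314]
dp in cur axes [ 0.031  -0.2253 -0.3574]
```

Request:
arm_command(targets=[{"dp": [0,-0.04,-0.025],"turn": [0,0,0],"grip": 1},{"dp": [0,-0.04,-0.025],"turn": [0,0,0],"grip": 1},{"dp": [0,-0.04,-0.025],"turn": [0,0,0],"grip": 1},{"dp": [0,-0.04,-0.025],"turn": [0,0,0],"grip": 1},{"dp": [0,-0.04,-0.025],"turn": [0,0,0],"grip": 1},{"dp": [0,0,0],"turn": [-8.5,0,0],"grip": 1},{"dp": [0,0,0],"turn": [-8.5,0,0],"grip": 1},{"dp": [0,0,0],"turn": [-8.5,0,0],"grip": 1}])

```text
clock: 0.95
position: [0.2238, -0.3252, 0.2314]
ee_rot: [-0.253, -0.66, -0.253, 0.66]
contact_force: [0.4, 0.2, 0.3]
width: 0.0853
```

Run:
```python
from h import *
info();plan([.44,-.237,.2],-136)
```

```text
clk 0.95 pos [ 0.2238 -0.3252  0.2314] x [ 0. -0. -1.] y ang -48.06 z ang -138.06 w 0.0853 F [0.4 0.2 0.3] q [-1.145 -0.002  1.843 -0.     1.3   -0.306]
turn total deg [ 8.794e+01 -1.000e-02 -2.000e-02]
dp in target axes [ 0.0314 -0.2168 -0.0867]
dp in cur axes [ 0.0313  0.0789 -0.2198]
```

Request:
arm_command(targets=[{"dp": [0.015,0.0195,-0.044],"turn": [0,0,0],"grip": 1},{"dp": [0.015,0.0195,-0.044],"turn": [0,0,0],"grip": 1},{"dp": [0,0.0195,-0.044],"turn": [0,0,0],"grip": 1},{"dp": [0,0.0195,-0.044],"turn": [0,0,0],"grip": 1},{"dp": [0,0.001,-0.044],"turn": [8.5,0,0],"grip": 1},{"dp": [0,0,0],"turn": [8.5,0,0],"grip": 1},{"dp": [0,0,0],"turn": [8.5,0,0],"grip": 1},{"dp": [0,0,0],"turn": [8.5,0,0],"grip": 1}])

```text
clock: 1.75
position: [0.4379, -0.2409, 0.2011]
ee_rot: [-0.048, -0.705, -0.049, 0.706]
contact_force: [0.0, 0.1, 0.7]
width: 0.0858
```

Request:
arm_command(targets=[{"dp": [0,0,0],"turn": [8.5,0,0],"grip": 1},{"dp": [0,0,0],"turn": [8.5,0,0],"grip": 1},{"dp": [0,0,0],"turn": [8.5,0,0],"grip": 1},{"dp": [0,0,0],"turn": [8.5,0,0],"grip": 1},{"dp": [0,0,0],"turn": [8.5,0,0],"grip": 1},{"dp": [0,0,0],"turn": [8.5,0,0],"grip": 1}])

```text
clock: 2.35
position: [0.4375, -0.2415, 0.2013]
ee_rot: [0.26, -0.657, 0.26, 0.658]
contact_force: [0.6, 0.3, 0.4]
width: 0.0854
```

Run:
```python
from h import *
info();np.save('c1.npy',manip.calibration('wrist'),allow_pickle=True)
cv2.imwrite('pics/c_wrist.png',manip.get_image('wrist')[:,:,::-1]);cv2.imwrite('pics/c_top.png',manip.get_image('top')[:,:,::-1])
```

```text
clk 2.35 pos [ 0.4375 -0.2415  0.2013] x [-0.001  0.    -1.   ] y ang -133.21 z ang 136.79 w 0.0854 F [0.6 0.3 0.4] q [-0.644  0.183  1.709 -0.     1.25   1.681]
```

View pics/c_wrist.png

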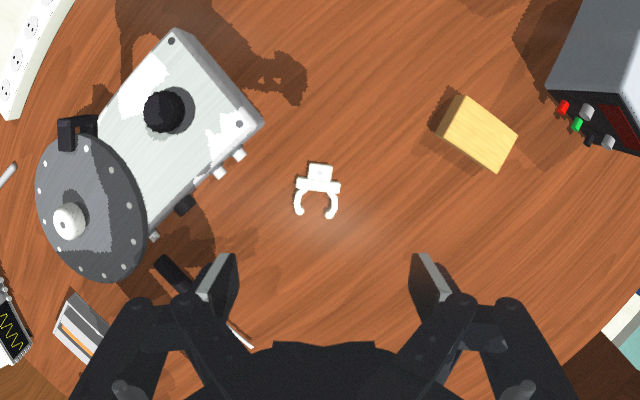

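```bash
cat > clip.py <<'E'
from h import *
im=cv2.imread('pics/c_wrist.png'); c=np.load('c1.npy',allow_pickle=True).item()
g=cv2.cvtColor(im,cv2.COLOR_BGR2HSV); m=((g[:,:,1]<60)&(g[:,:,2]>170)).astype(np.uint8); m[:150]=0;m[230:]=0;m[:,:280]=0;m[:,360:]=0
cs,_=cv2.findContours(m,cv2.RETR_EXTERNAL,cv2.CHAIN_APPROX_NONE); k=max(cs,key=cv2.contourArea)[:,0]
P=np.array([onz('wrist',u,v,.009,c)[:2] for u,v in k])
r=cv2.minAreaRect((P*1000).astype(np.float32)); print(r); print(cv2.boxPoints(r).round(1))
crop(im,280,150,360,230,8,'pics/c_crop.png')
# knob
print('knob', onz('wrist',163,112,.088,c), 'shaft',onz('wrist',68,222,.122,c))
E
python3 clip.py
```

```text
((426.4925537109375, -223.53990173339844), (50.94976806640625, 62.0329475402832), 38.53577423095703)
[[ 387.2 -215.1]
 [ 425.9 -263.7]
 [ 465.7 -231.9]
 [ 427.1 -183.4]]
knob [ 0.59022446 -0.19100294  0.088     ] shaft [ 0.60108279 -0.0404296   0.122     ]
```

View pics/c_crop.png

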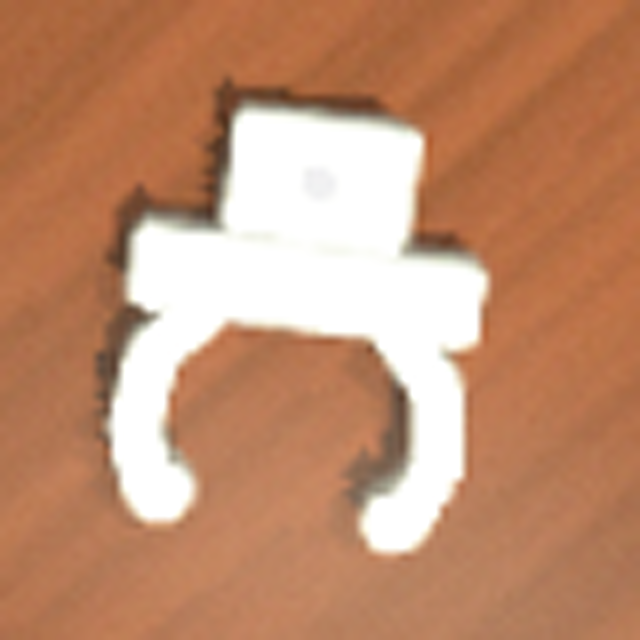

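Run:
```python
from h import *
plan([.4421,-.2431,.025],-141.5)
```

```text
turn total deg [ 8.66  0.03 -0.01]
dp in target axes [ 0.1763 -0.0026 -0.0041]
dp in cur axes [ 0.1763 -0.0019 -0.0046]
```

Request:
arm_command(targets=[{"dp": [0,0,0],"turn": [8.5,0,0],"grip": -0.2},{"dp": [0.045,-0.0026,-0.0041],"turn": [0,0,0],"grip": -0.2},{"dp": [0.045,0,0],"turn": [0,0,0],"grip": -0.2},{"dp": [0.045,0,0],"turn": [0,0,0],"grip": -0.2},{"dp": [0.03,0,0],"turn": [0,0,0],"grip": -0.2},{"dp": [0,0,0],"turn": [0,0,0],"grip": -0.2},{"dp": [0,0,0],"turn": [0,0,0],"grip": -0.2}])

```text
clock: 3.15
position: [0.4425, -0.2433, 0.0367]
ee_rot: [0.306, -0.637, 0.306, 0.638]
contact_force: [-0.0, 1.1, 0.4]
width: 0.0339
```

Run:
```python
from h import *
info();plan([.4421,-.2431,.025],-141.5)
cv2.imwrite('pics/d_wrist.png',manip.get_image('wrist')[:,:,::-1])
```

```text
clk 3.15 pos [ 0.4425 -0.2433  0.0367] x [-0.  0. -1.] y ang -141.26 z ang 128.74 w 0.0339 F [-0.   1.1  0.4] q [-0.641  0.365  1.929 -0.     0.848  1.825]
turn total deg [ 0.24  0.02 -0.01]
dp in target axes [0.0117 0.0001 0.0004]
dp in cur axes [0.0117 0.0001 0.0004]
```

View pics/d_wrist.png

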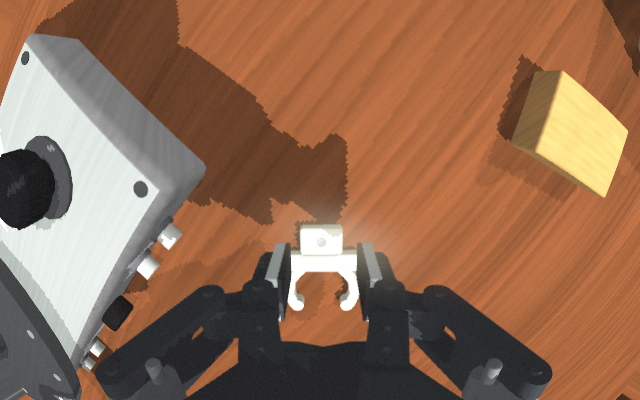

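Request:
arm_command(targets=[{"dp": [0.015,0,0],"turn": [0,0,0],"grip": -0.2},{"dp": [0.012,0,0],"turn": [0,0,0],"grip": -0.2},{"dp": [0.004,0,0],"turn": [0,0,0],"grip": -0.2},{"dp": [0,0,0],"turn": [0,0,0],"grip": -0.2},{"dp": [0,0,0],"turn": [0,0,0],"grip": -0.2}])

```text
clock: 3.7
position: [0.4432, -0.2438, 0.0069]
ee_rot: [-0.306, 0.638, -0.307, -0.636]
contact_force: [0.6, 1.2, -0.2]
width: 0.0339
```

Run:
```python
from h import *
info()
i=manip.get_image('wrist')[:,:,::-1]; crop(i,220,200,420,350,4,'pics/e_wrist.png')
```

```text
clk 3.70 pos [ 0.4432 -0.2438  0.0069] x [ 0.002 -0.002 -1.   ] y ang -141.34 z ang 128.66 w 0.0339 F [ 0.6  1.2 -0.2] q [-0.641  0.407  1.962 -0.     0.77   1.826]
```

View pics/e_wrist.png

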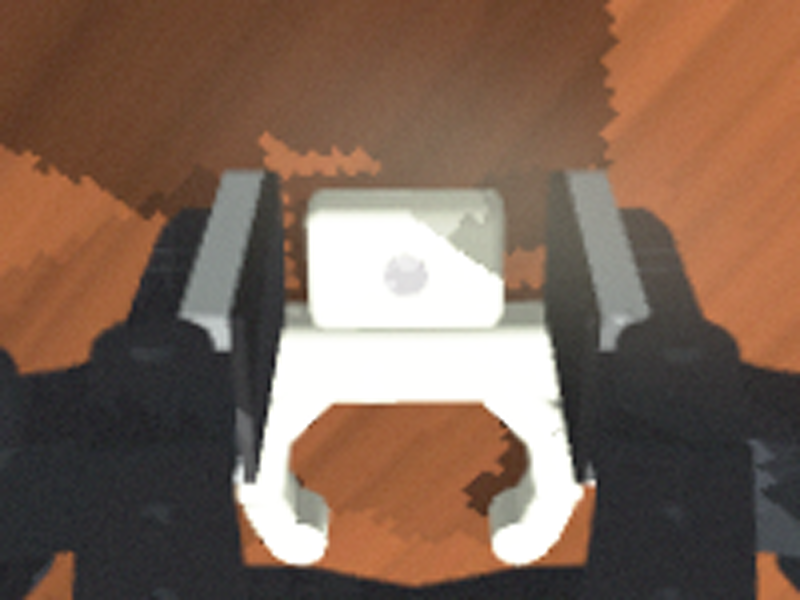

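Request:
arm_command(targets=[{"dp": [0.003,0,0],"turn": [0,0,0],"grip": -0.2},{"dp": [0,0,0],"turn": [0,0,0],"grip": -0.2}])

```text
clock: 3.95
position: [0.4423, -0.2432, 0.0027]
ee_rot: [-0.306, 0.637, -0.306, -0.637]
contact_force: [0.4, -0.6, -0.3]
width: 0.0342
```

Request:
arm_command(targets=[{"dp": [0.002,0,0],"turn": [0,0,0],"grip": -0.2},{"dp": [0,0,0],"turn": [0,0,0],"grip": -0.2}])

```text
clock: 4.15
position: [0.4421, -0.2431, 0.0003]
ee_rot: [0.306, -0.637, 0.306, 0.637]
contact_force: [1.2, -0.4, 0.1]
width: 0.034
```

Request:
arm_command(targets=[{"dp": [0,0,0],"turn": [0,0,0],"grip": -0.6},{"dp": [0,0,0],"turn": [0,0,0],"grip": -1},{"dp": [0,0,0],"turn": [0,0,0],"grip": -1},{"dp": [0,0,0],"turn": [0,0,0],"grip": -1}], grip_force=40)

```text
clock: 4.55
position: [0.4423, -0.2432, 0.0007]
ee_rot: [-0.306, 0.637, -0.306, -0.637]
contact_force: [-0.0, 0.6, 2.2]
width: 0.0248
```

Request:
arm_command(targets=[{"dp": [-0.02,0,0],"turn": [0,0,0],"grip": -1},{"dp": [-0.04,0,0],"turn": [0,0,0],"grip": -1},{"dp": [-0.045,0,0],"turn": [0,0,0],"grip": -1},{"dp": [-0.045,0,0],"turn": [0,0,0],"grip": -1}])

```text
clock: 4.95
position: [0.4418, -0.2429, 0.1516]
ee_rot: [0.306, -0.637, 0.306, 0.638]
contact_force: [0.1, -0.2, -0.5]
width: 0.024
```

Run:
```python
from h import *
info();np.save('c2.npy',manip.calibration('wrist'),allow_pickle=True)
i=manip.get_image('wrist')[:,:,::-1]; cv2.imwrite('pics/f_full.png',i); crop(i,220,200,420,350,4,'pics/f_wrist.png')
plan([.6065,.058,.15],0)
```

```text
clk 4.95 pos [ 0.4418 -0.2429  0.1516] x [-0.001  0.001 -1.   ] y ang -141.36 z ang 128.64 w 0.0240 F [ 0.1 -0.2 -0.5] q [-0.641  0.231  1.779 -0.     1.133  1.827]
turn total deg [-141.35   -0.56   -0.84]
dp in target axes [ 0.0092  0.1607 -0.3038]
dp in cur axes [ 0.0085 -0.3152  0.137 ]
```

View pics/f_wrist.png

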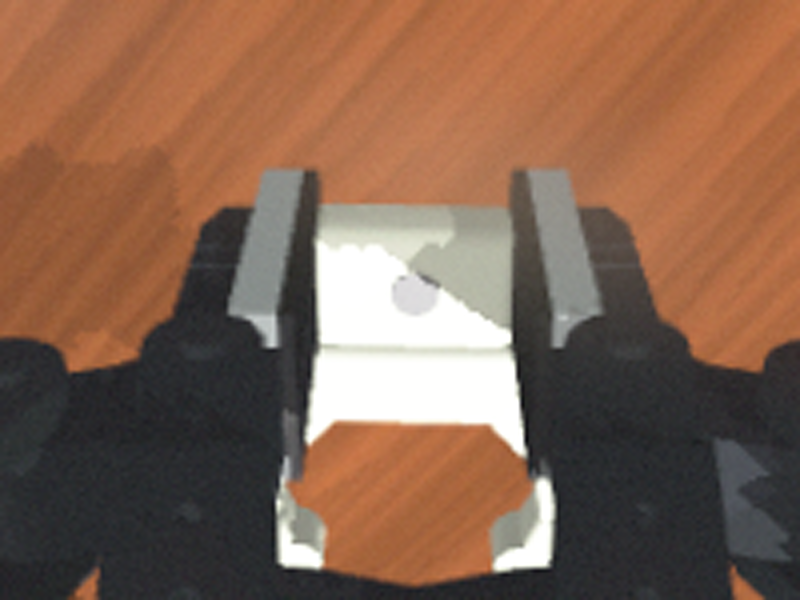

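Request:
arm_command(targets=[{"dp": [-0.007,0,0],"turn": [-8.5,0,0],"grip": -1},{"dp": [-0.007,0,0],"turn": [-8.5,0,0],"grip": -1},{"dp": [-0.007,0,0],"turn": [-8.5,0,0],"grip": -1},{"dp": [-0.007,0,0],"turn": [-8.5,0,0],"grip": -1},{"dp": [-0.007,0,0],"turn": [-8.5,0,0],"grip": -1},{"dp": [-0.007,0,0],"turn": [-8.5,0,0],"grip": -1},{"dp": [-0.007,0,0],"turn": [-8.5,0,0],"grip": -1},{"dp": [-0.007,0,0],"turn": [-8.5,0,0],"grip": -1}], grip_force=60)

```text
clock: 5.8
position: [0.4421, -0.2431, 0.2062]
ee_rot: [-0.104, -0.699, -0.105, 0.7]
contact_force: [-0.6, -0.2, -0.5]
width: 0.0238
```

Request:
arm_command(targets=[{"dp": [0,0,0],"turn": [-8.5,0,0],"grip": -1},{"dp": [0,0,0],"turn": [-8.5,0,0],"grip": -1},{"dp": [0,0,0],"turn": [-8.5,0,0],"grip": -1},{"dp": [0,0,0],"turn": [-8.5,0,0],"grip": -1},{"dp": [0,0,0],"turn": [-8.5,0,0],"grip": -1},{"dp": [0,0,0],"turn": [-8.5,0,0],"grip": -1},{"dp": [0,0,0],"turn": [-8.5,0,0],"grip": -1},{"dp": [0,0,0],"turn": [-8.5,0,0],"grip": -1}])

```text
clock: 6.6
position: [0.442, -0.243, 0.2059]
ee_rot: [-0.477, -0.521, -0.478, 0.521]
contact_force: [-0.9, 0.4, -0.3]
width: 0.0239
```

Run:
```python
from h import *
info()
plan([.6065,.08,.2],0)
```

```text
clk 6.60 pos [ 0.442  -0.243   0.2059] x [-0.001  0.    -1.   ] y ang -5.01 z ang -95.01 w 0.0239 F [-0.9  0.4 -0.3] q [-0.641  0.187  1.692 -0.     1.264 -0.553]
turn total deg [-5.01 -0.02  0.04]
dp in target axes [ 0.0059  0.1645 -0.323 ]
dp in cur axes [ 0.0059  0.1356 -0.3362]
```

Request:
arm_command(targets=[{"dp": [0,0,0],"turn": [-5,0,0],"grip": -1},{"dp": [0,0.021,-0.041],"turn": [0,0,0],"grip": -1},{"dp": [0,0.021,-0.041],"turn": [0,0,0],"grip": -1},{"dp": [0,0.021,-0.041],"turn": [0,0,0],"grip": -1},{"dp": [0,0.021,-0.041],"turn": [0,0,0],"grip": -1},{"dp": [0,0.021,-0.041],"turn": [0,0,0],"grip": -1},{"dp": [0,0.021,-0.041],"turn": [0,0,0],"grip": -1},{"dp": [0,0.021,-0.041],"turn": [0,0,0],"grip": -1}])

```text
clock: 7.4
position: [0.5915, 0.0447, 0.2059]
ee_rot: [-0.498, -0.501, -0.498, 0.502]
contact_force: [1.3, -0.1, -0.6]
width: 0.0237
```

Request:
arm_command(targets=[{"dp": [0.002,0.017,-0.035],"turn": [0,0,0],"grip": -1},{"dp": [0.002,0,0],"turn": [0,0,0],"grip": -1},{"dp": [0,0,0],"turn": [0,0,0],"grip": -1}])

```text
clock: 7.7
position: [0.6078, 0.0784, 0.2011]
ee_rot: [-0.499, -0.5, -0.499, 0.502]
contact_force: [-0.7, -1.0, -1.4]
width: 0.0235
```

Run:
```python
from h import *
info();np.save('c3.npy',manip.calibration('wrist'),allow_pickle=True)
i=manip.get_image('wrist')[:,:,::-1]; cv2.imwrite('pics/g_wrist.png',i)
i=manip.get_image('side')[:,:,::-1]; crop(i,200,80,390,220,4,'pics/g_side.png')
```

```text
clk 7.70 pos [0.6078 0.0784 0.2011] x [-0.002 -0.001 -1.   ] y ang -0.24 z ang -90.24 w 0.0235 F [-0.7 -1.  -1.4] q [ 1.500e-02  3.510e-01  1.469e+00 -1.000e-03  1.324e+00  2.000e-02]
```

View pics/g_wrist.png

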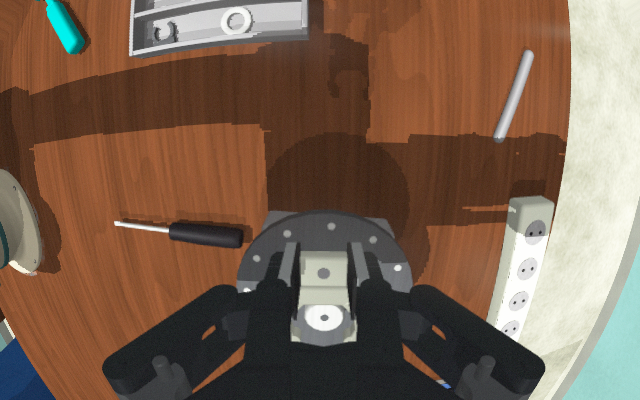

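View pics/g_side.png

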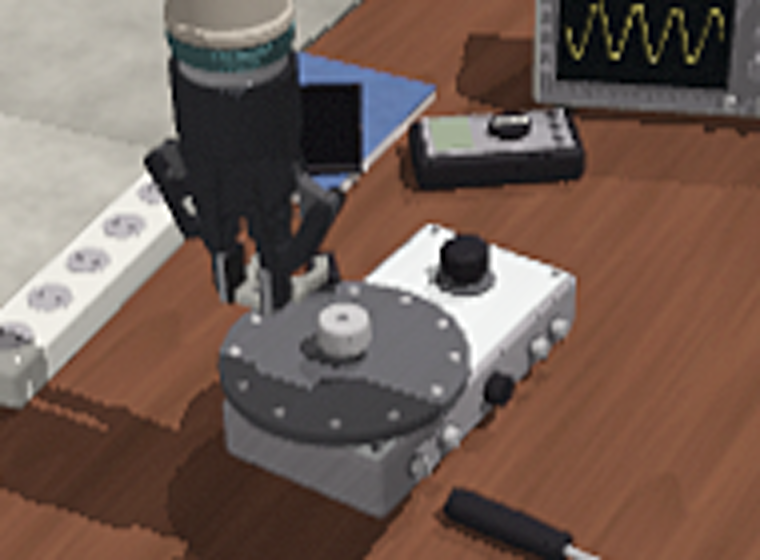

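Run:
```python
from h import *
c=np.load('c3.npy',allow_pickle=True).item()
print(onz('wrist',324,318,.122,c), 'disc back edge', onz('wrist',329,211,.09,c),'disc L/R', onz('wrist',236,285,.09,c),onz('wrist',412,285,.09,c))
print('pred px of (.6065,-.027,.122)',proj('wrist',np.array([.6065,-.027,.122]),c))
plan([.6065,.053,.125],0)
```

```text
[ 0.60736033 -0.02891829  0.122     ] disc back edge [0.61182366 0.06308659 0.09      ] disc L/R [ 0.51933006 -0.01625879  0.09      ] [ 0.69528928 -0.01645214  0.09      ]
pred px of (.6065,-.027,.122) [323.04352903 316.40939873]
turn total deg [-0.38  0.05  0.08]
dp in target axes [ 0.0769 -0.0011  0.024 ]
dp in cur axes [ 0.077  -0.0008  0.0239]
```

Request:
arm_command(targets=[{"dp": [0.02,0,0.013],"turn": [0,0,0],"grip": -1},{"dp": [0.03,0,0.013],"turn": [0,0,0],"grip": -1},{"dp": [0.03,0,0],"turn": [0,0,0],"grip": -1},{"dp": [0.02,0,0],"turn": [0,0,0],"grip": -1},{"dp": [0.003,0,0],"turn": [0,0,0],"grip": -1},{"dp": [0,0,0],"turn": [0,0,0],"grip": -1},{"dp": [0,0,0],"turn": [0,0,0],"grip": -1}])

```text
clock: 8.5
position: [0.6091, 0.0511, 0.101]
ee_rot: [0.499, 0.502, 0.497, -0.501]
contact_force: [0.6, 0.0, -0.5]
width: 0.0233
```

Run:
```python
from h import *
info()
plan([.607,.0525,.092],0)
i=manip.get_image('wrist')[:,:,::-1]; crop(i,220,190,420,340,4,'pics/h_wrist.png')
i=manip.get_image('side')[:,:,::-1]; crop(i,230,120,330,195,7,'pics/h_side.png')
```

```text
clk 8.50 pos [0.6091 0.0511 0.101 ] x [ 0.003 -0.    -1.   ] y ang -0.41 z ang -90.41 w 0.0233 F [ 0.6  0.  -0.5] q [-0.03   0.423  1.62  -0.     1.096 -0.023]
turn total deg [-0.41  0.01 -0.16]
dp in target axes [ 0.009  -0.0021 -0.0014]
dp in cur axes [ 0.009  -0.0021 -0.0013]
```

View pics/h_wrist.png

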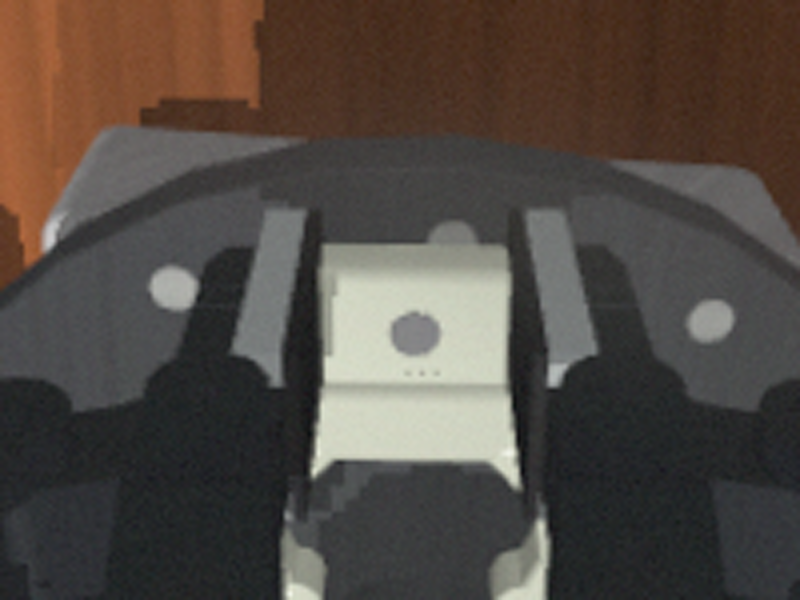

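View pics/h_side.png

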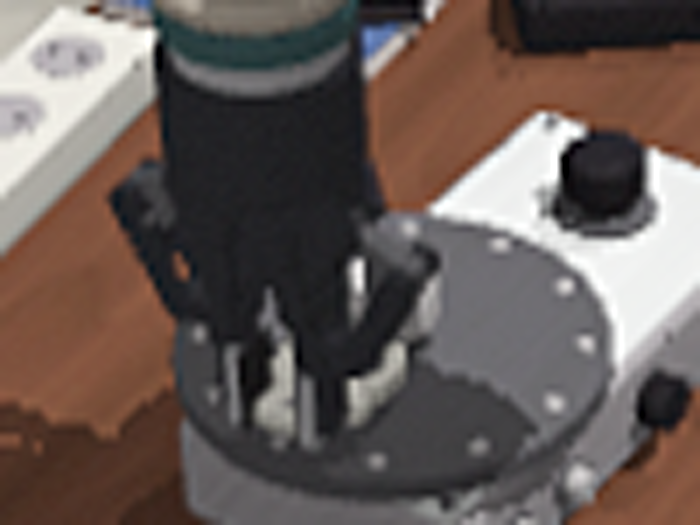

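Request:
arm_command(targets=[{"dp": [0.004,-0.002,0],"turn": [0,0,0],"grip": -1},{"dp": [0.003,0,0],"turn": [0,0,0],"grip": -1},{"dp": [0.0025,0,0],"turn": [0,0,0],"grip": -1},{"dp": [0,0,0],"turn": [0,0,0],"grip": -1}])

```text
clock: 9.0
position: [0.606, 0.0519, 0.0908]
ee_rot: [-0.499, -0.501, -0.498, 0.502]
contact_force: [-2.0, 0.9, 5.1]
width: 0.0237
```

Request:
arm_command(targets=[{"dp": [0.001,0,0],"turn": [0,0,0],"grip": -1},{"dp": [0,0,0],"turn": [0,0,0],"grip": -1}])

```text
clock: 9.2
position: [0.606, 0.0519, 0.0908]
ee_rot: [0.499, 0.502, 0.498, -0.501]
contact_force: [-3.0, 0.7, 10.0]
width: 0.024
```

Run:
```python
from h import *
info()
```

```text
clk 9.20 pos [0.606  0.0519 0.0908] x [ 0. -0. -1.] y ang -0.34 z ang -90.34 w 0.0240 F [-3.   0.7 10. ] q [-0.029  0.43   1.637 -0.     1.073 -0.023]
```

Request:
arm_command(targets=[{"dp": [-0.001,0,0],"turn": [0,0,0],"grip": -1},{"dp": [0,0,0],"turn": [0,0,0],"grip": -0.3},{"dp": [0,0,0],"turn": [0,0,0],"grip": 0},{"dp": [0,0,0],"turn": [0,0,0],"grip": 0},{"dp": [-0.02,0,0],"turn": [0,0,0],"grip": 0},{"dp": [-0.04,0,0],"turn": [0,0,0],"grip": 0},{"dp": [-0.04,0,0],"turn": [0,0,0],"grip": 0},{"dp": [-0.02,0,0],"turn": [0,0,0],"grip": 0}])

```text
clock: 10.0
position: [0.6078, 0.0518, 0.2136]
ee_rot: [0.5, 0.503, 0.497, -0.5]
contact_force: [0.4, 0.1, -0.2]
width: 0.0426
```

Run:
```python
from h import *
info();np.save('c4.npy',manip.calibration('wrist'),allow_pickle=True)
i=manip.get_image('wrist')[:,:,::-1]; cv2.imwrite('pics/i_wrist.png',i); crop(i,220,180,420,330,4,'pics/i_crop.png')
i=manip.get_image('top')[:,:,::-1]; cv2.imwrite('pics/i_top.png',i)
plan([.4585,.3255,.2],-90)
```

```text
clk 10.00 pos [0.6078 0.0518 0.2136] x [ 0.005 -0.    -1.   ] y ang -0.36 z ang -90.36 w 0.0426 F [ 0.4  0.1 -0.2] q [-0.029  0.335  1.462 -0.     1.339 -0.023]
turn total deg [89.64 -0.33 -0.35]
dp in target axes [ 0.0137 -0.2737  0.1499]
dp in cur axes [ 0.0124 -0.1517 -0.2728]
```

View pics/i_crop.png

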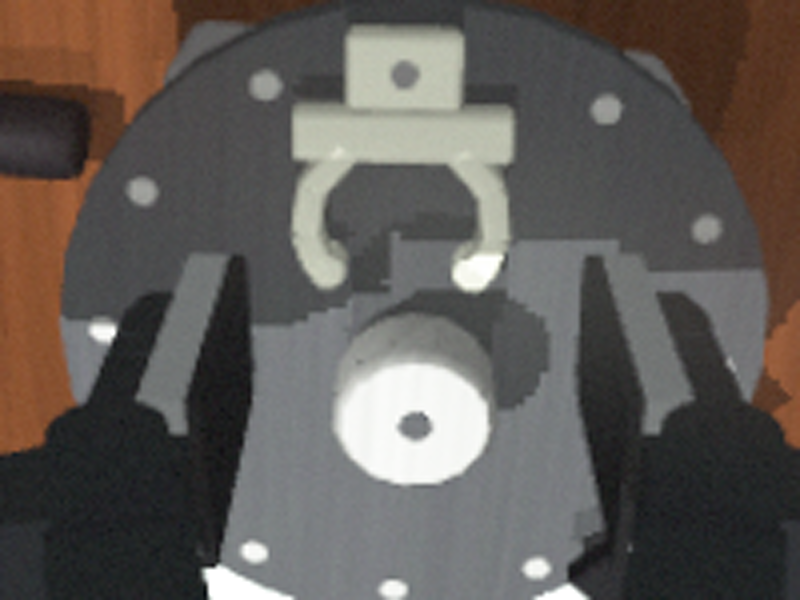

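Run:
```python
from h import *
c=np.load('c4.npy',allow_pickle=True).item()
f=lambda u,v:(220+u/4-.375,180+v/4-.375)
print('shaft',onz('wrist',*f(415,424),.122,c))
print('disc top rim L,R', onz('wrist',*f(62,300),.09,c),onz('wrist',*f(767,290),.09,c), 'far', onz('wrist',*f(405,2),.09,c))
for n,u,v in [('tailL',348,28),('tailR',465,28),('bodyL',293,130),('bodyR',514,133),('hole',404,74),('tipL',333,275),('tipR',469,278)]: print(n,onz('wrist',*f(u,v),.099,c))
```

```text
shaft [ 0.60738638 -0.02768852  0.122     ]
disc top rim L,R [ 0.51997868 -0.01408554  0.09      ] [ 0.69492169 -0.0125238   0.09      ] far [0.60574959 0.06095324 0.09      ]
tailL [0.59351404 0.0575867  0.099     ]
tailR [0.61862974 0.05743002 0.099     ]
bodyL [0.5808371  0.03431354 0.099     ]
bodyR [0.62966788 0.03330313 0.099     ]
hole [0.60546118 0.0471457  0.099     ]
tipL [ 0.58865879 -0.00154201  0.099     ]
tipR [ 0.62011407 -0.00250768  0.099     ]
```

Request:
arm_command(targets=[{"dp": [0,0,-0.04],"turn": [0,0,0],"grip": 0},{"dp": [0,-0.02,-0.04],"turn": [0,0,0],"grip": 0},{"dp": [0,-0.022,-0.038],"turn": [0,0,0],"grip": 0},{"dp": [0,-0.022,-0.038],"turn": [0,0,0],"grip": 0},{"dp": [0,-0.022,-0.038],"turn": [0,0,0],"grip": 0},{"dp": [0,-0.022,-0.038],"turn": [0,0,0],"grip": 0},{"dp": [0,-0.022,-0.03],"turn": [0,0,0],"grip": 0},{"dp": [0,-0.022,-0.01],"turn": [0,0,0],"grip": 0}])

```text
clock: 10.9
position: [0.4541, 0.3272, 0.208]
ee_rot: [-0.498, -0.5, -0.5, 0.502]
contact_force: [0.1, -0.0, -0.0]
width: 0.043
```

Request:
arm_command(targets=[{"dp": [0,0,0],"turn": [8.5,0,0],"grip": 0},{"dp": [0,0,0],"turn": [8.5,0,0],"grip": 0},{"dp": [0,0,0],"turn": [8.5,0,0],"grip": 0},{"dp": [0,0,0],"turn": [8.5,0,0],"grip": 0},{"dp": [0,0,0],"turn": [8.5,0,0],"grip": 0},{"dp": [0,0,0],"turn": [8.5,0,0],"grip": 0},{"dp": [0,0,0],"turn": [8.5,0,0],"grip": 0},{"dp": [0,0,0],"turn": [8.5,0,0],"grip": 0}])

```text
clock: 11.7
position: [0.455, 0.3243, 0.208]
ee_rot: [-0.131, -0.694, -0.13, 0.696]
contact_force: [0.3, 0.1, 0.2]
width: 0.0427
```

Request:
arm_command(targets=[{"dp": [0,0,0],"turn": [8.5,0,0],"grip": 0},{"dp": [0,0,0],"turn": [8.5,0,0],"grip": 0},{"dp": [0,0,0],"turn": [4.5,0,0],"grip": 0},{"dp": [0,0,0],"turn": [0,0,0],"grip": 0}])

```text
clock: 12.1
position: [0.4551, 0.3243, 0.2082]
ee_rot: [-0.001, -0.706, -0.0, 0.708]
contact_force: [-0.1, -0.6, -0.4]
width: 0.0423
```

Run:
```python
from h import *
info();np.save('c5.npy',manip.calibration('wrist'),allow_pickle=True)
i=manip.get_image('wrist')[:,:,::-1]; cv2.imwrite('pics/j_wrist.png',i)
```

```text
clk 12.10 pos [0.4551 0.3243 0.2082] x [-0.003 -0.002 -1.   ] y ang -89.85 z ang -179.85 w 0.0423 F [-0.1 -0.6 -0.4] q [ 0.495  0.267  1.576 -0.     1.302  2.063]
```

View pics/j_wrist.png

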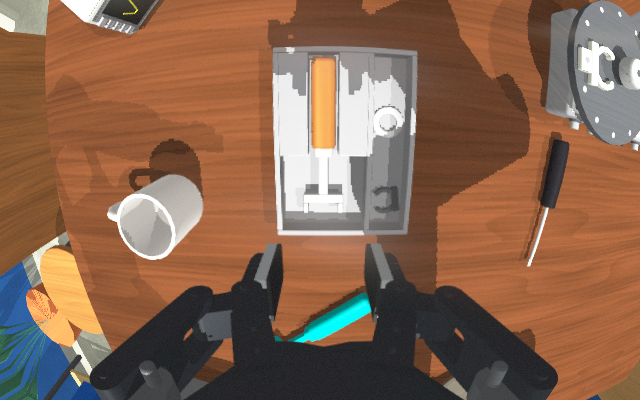

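Run:
```python
from h import *
c=np.load('c5.npy',allow_pickle=True).item()
im=cv2.imread('pics/j_wrist.png'); crop(im,270,40,420,240,4,'pics/j_crop.png') if 0 else crop(im,265,130,385,240,6,'pics/j_crop.png')
for n,u,v,z in [('hb',323,57,.026),('hf',322,150,.026),('hl',312,105,.026),('hr',337,105,.026),('sh',323,174,.02)]: print(n,onz('wrist',u,v,z,c))
```

```text
hb [0.57951509 0.32394272 0.026     ]
hf [0.48161875 0.32460089 0.026     ]
hl [0.52905433 0.33506046 0.026     ]
hr [0.52918092 0.30932195 0.026     ]
sh [0.45410417 0.32344036 0.02      ]
```

View pics/j_crop.png

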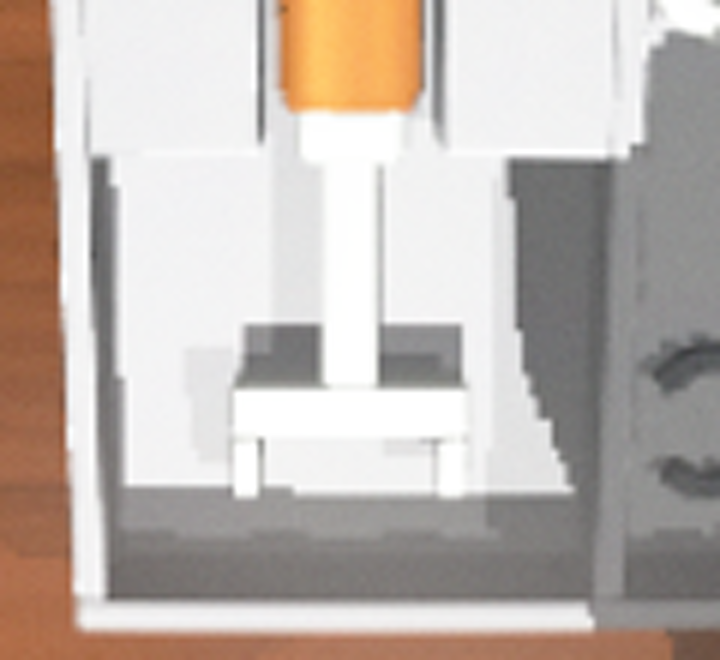

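Run:
```python
from h import *
plan([.4586,.323,.045],-90)
```

```text
turn total deg [ 0.23  0.13 -0.08]
dp in target axes [ 0.1635  0.0014 -0.0034]
dp in cur axes [ 0.1635  0.0012 -0.0038]
```

Request:
arm_command(targets=[{"dp": [0.045,0.0014,-0.0036],"turn": [0,0,0],"grip": -0.44},{"dp": [0.045,0,0],"turn": [0,0,0],"grip": -0.44},{"dp": [0.045,0,0],"turn": [0,0,0],"grip": -0.44},{"dp": [0.028,0,0],"turn": [0,0,0],"grip": -0.44},{"dp": [0,0,0],"turn": [0,0,0],"grip": -0.44},{"dp": [0,0,0],"turn": [0,0,0],"grip": -0.44}])

```text
clock: 12.75
position: [0.4595, 0.3234, 0.0468]
ee_rot: [-0.001, -0.707, -0.001, 0.707]
contact_force: [0.8, 0.6, -0.2]
width: 0.0237
```

Run:
```python
from h import *
info()
plan([.4586,.323,.008],-90)
i=manip.get_image('wrist')[:,:,::-1]; crop(i,220,180,420,330,4,'pics/k_crop.png')
```

```text
clk 12.75 pos [0.4595 0.3234 0.0468] x [-0.001 -0.    -1.   ] y ang -89.81 z ang -179.81 w 0.0237 F [ 0.8  0.6 -0.2] q [ 0.489  0.42   1.793 -0.     0.93   2.057]
turn total deg [ 0.19  0.04 -0.03]
dp in target axes [0.0388 0.0004 0.0009]
dp in cur axes [0.0388 0.0003 0.0009]
```

View pics/k_crop.png

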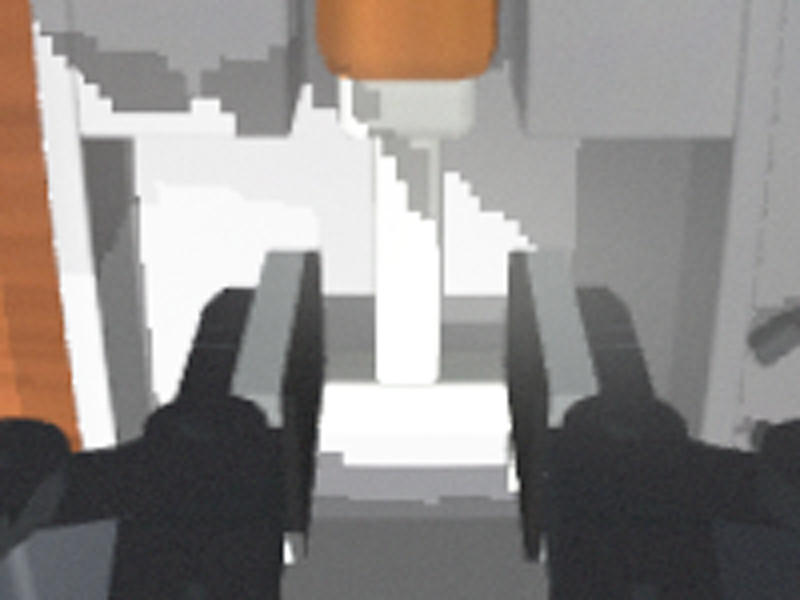

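Request:
arm_command(targets=[{"dp": [0.015,0,0.001],"turn": [0,0,0],"grip": -0.44},{"dp": [0.015,0,0],"turn": [0,0,0],"grip": -0.44},{"dp": [0.007,0,0],"turn": [0,0,0],"grip": -0.44},{"dp": [0.001,0,0],"turn": [0,0,0],"grip": -0.44},{"dp": [0,0,0],"turn": [0,0,0],"grip": -0.44},{"dp": [0,0,0],"turn": [0,0,0],"grip": -0.44}])

```text
clock: 13.4
position: [0.4593, 0.3238, 0.0101]
ee_rot: [0.001, 0.708, 0.001, -0.706]
contact_force: [-0.1, 0.4, -0.1]
width: 0.0239
```

Run:
```python
from h import *
info()
i=manip.get_image('wrist')[:,:,::-1]; crop(i,220,180,420,330,4,'pics/l_crop.png')
```

```text
clk 13.40 pos [0.4593 0.3238 0.0101] x [ 0.002  0.001 -1.   ] y ang -89.86 z ang -179.86 w 0.0239 F [-0.1  0.4 -0.1] q [ 0.49   0.465  1.833 -0.     0.842  2.059]
```

View pics/l_crop.png

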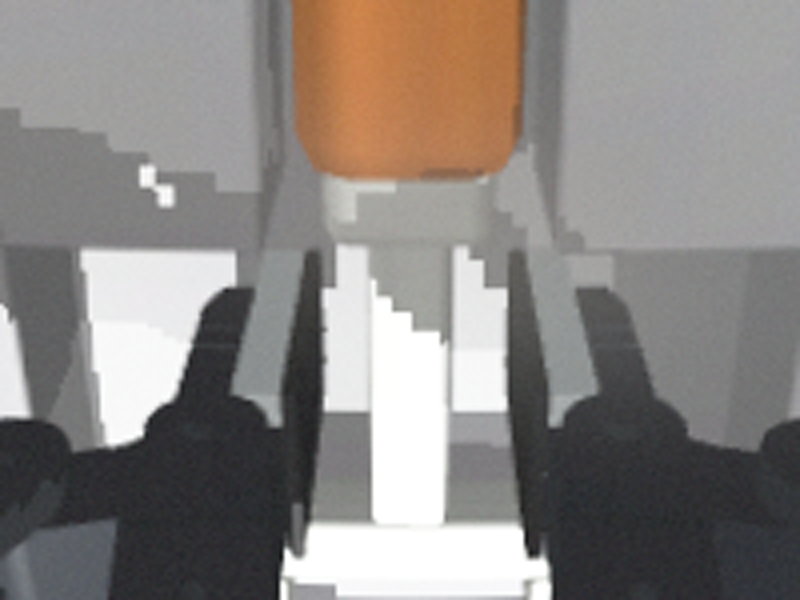

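Request:
arm_command(targets=[{"dp": [0.002,0,0],"turn": [0,0,0],"grip": -0.44},{"dp": [0,0,0],"turn": [0,0,0],"grip": -1},{"dp": [0,0,0],"turn": [0,0,0],"grip": -1},{"dp": [0,0,0],"turn": [0,0,0],"grip": -1},{"dp": [-0.01,0,0],"turn": [0,0,0],"grip": -1},{"dp": [-0.02,0,0],"turn": [0,0,0],"grip": -1},{"dp": [-0.03,0,0],"turn": [0,0,0],"grip": -1},{"dp": [-0.04,0,0],"turn": [0,0,0],"grip": -1}], grip_force=80)

```text
clock: 14.25
position: [0.4569, 0.3224, 0.1067]
ee_rot: [-0.002, -0.706, 0.0, 0.709]
contact_force: [0.2, 0.8, -1.6]
width: 0.0077
```

Run:
```python
from h import *
info()
i=manip.get_image('wrist')[:,:,::-1]; cv2.imwrite('pics/m_wrist.png',i)
i=manip.get_image('side')[:,:,::-1]; crop(i,180,150,380,330,4,'pics/m_side.png')
```

```text
clk 14.25 pos [0.4569 0.3224 0.1067] x [-0.004 -0.002 -1.   ] y ang -89.86 z ang -179.86 w 0.0077 F [ 0.2  0.8 -1.6] q [ 0.49   0.352  1.723 -0.     1.071  2.059]
```

View pics/m_wrist.png

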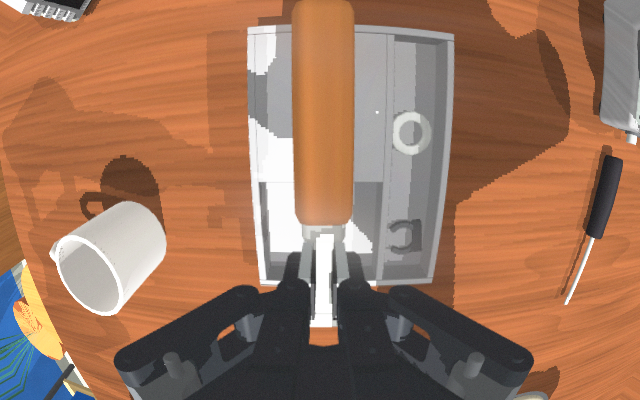

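View pics/m_side.png

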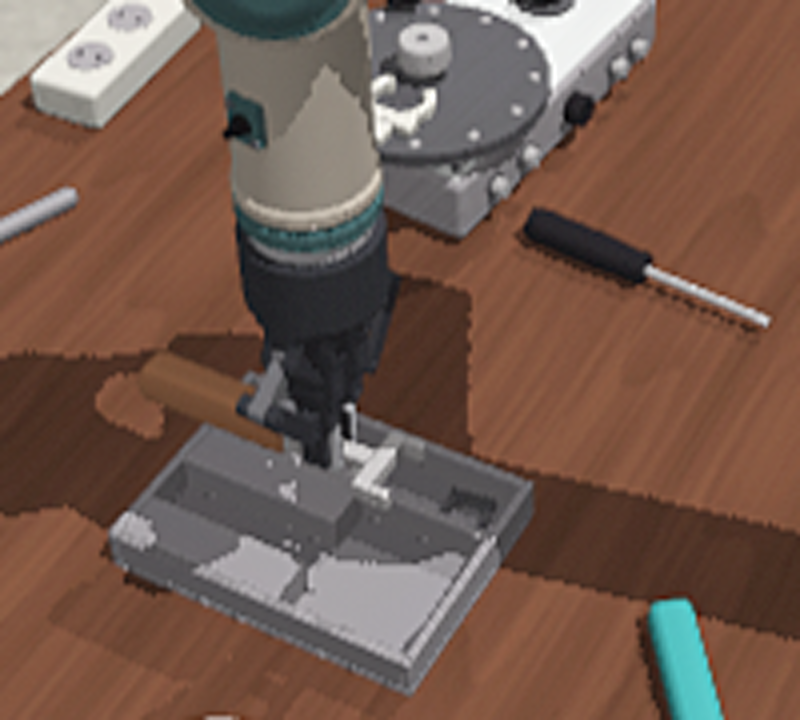

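Request:
arm_command(targets=[{"dp": [0,0.03,0],"turn": [0,0,0],"grip": -1},{"dp": [0,0.04,0.012],"turn": [0,0,0],"grip": -1},{"dp": [0,0.04,0.015],"turn": [0,0,0],"grip": -1},{"dp": [0,0.04,0.015],"turn": [0,0,0],"grip": -1},{"dp": [0,0.04,0.015],"turn": [0,0,0],"grip": -1},{"dp": [0.03,0.002,0],"turn": [0,0,0],"grip": -1},{"dp": [0.03,0,0],"turn": [0,0,0],"grip": -1},{"dp": [0.025,0,0],"turn": [0,0,0],"grip": -1}])

```text
clock: 15.15
position: [0.401, 0.1305, 0.0209]
ee_rot: [-0.0, -0.707, -0.0, 0.707]
contact_force: [-0.7, 0.5, -2.3]
width: 0.0078
```

Request:
arm_command(targets=[{"dp": [0.005,0,0],"turn": [0,0,0],"grip": -1},{"dp": [0,0,0],"turn": [0,0,0],"grip": -1}])

```text
clock: 15.35
position: [0.401, 0.131, 0.0163]
ee_rot: [-0.001, -0.706, -0.001, 0.708]
contact_force: [0.6, 0.3, -1.7]
width: 0.0074
```

Run:
```python
from h import *
info()
i=manip.get_image('wrist')[:,:,::-1]; cv2.imwrite('pics/n_wrist.png',i)
i=manip.get_image('side')[:,:,::-1]; crop(i,230,150,430,330,4,'pics/n_side.png')
```

```text
clk 15.35 pos [0.401  0.131  0.0163] x [-0.003 -0.001 -1.   ] y ang -89.86 z ang -179.86 w 0.0074 F [ 0.6  0.3 -1.7] q [ 0.151  0.301  2.125 -0.     0.718  1.719]
```

View pics/n_side.png

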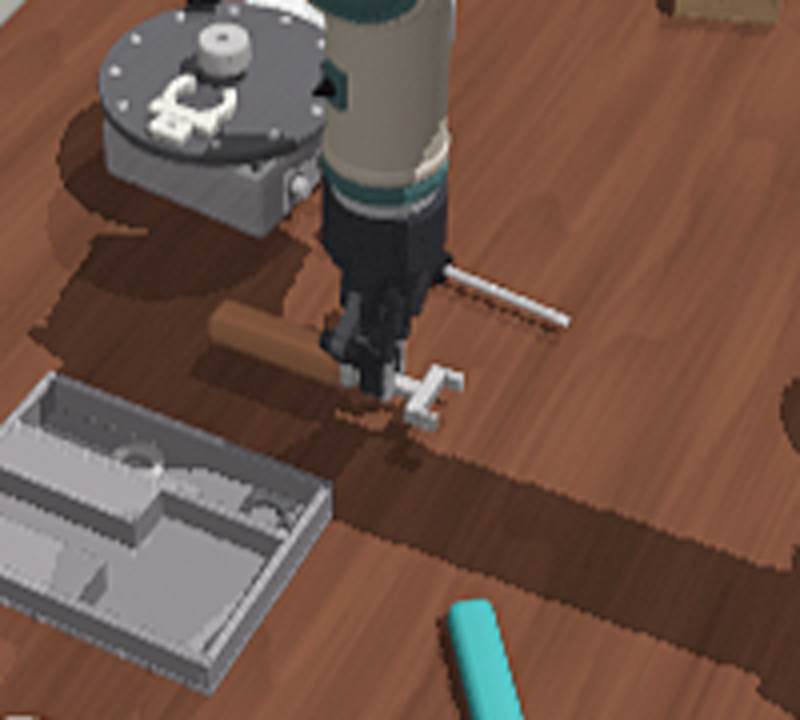

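Level and clear; lower until contact, then release.

Request:
arm_command(targets=[{"dp": [0.006,0,0],"turn": [0,0,0],"grip": -1},{"dp": [0.003,0,0],"turn": [0,0,0],"grip": -1},{"dp": [0,0,0],"turn": [0,0,0],"grip": -1}])

```text
clock: 15.75
position: [0.4018, 0.1313, 0.008]
ee_rot: [0.001, 0.707, 0.001, -0.707]
contact_force: [-0.3, 0.8, -3.1]
width: 0.0075
```

Request:
arm_command(targets=[{"dp": [0.002,0,0],"turn": [0,0,0],"grip": -1},{"dp": [0,0,0],"turn": [0,0,0],"grip": -1}])

```text
clock: 15.95
position: [0.4019, 0.1312, 0.006]
ee_rot: [0.001, 0.707, 0.001, -0.707]
contact_force: [0.3, -0.4, -1.6]
width: 0.0078
```

Request:
arm_command(targets=[{"dp": [0.002,0,0],"turn": [0,0,0],"grip": -1},{"dp": [0,0,0],"turn": [0,0,0],"grip": -1}])

```text
clock: 16.15
position: [0.4018, 0.1312, 0.0039]
ee_rot: [-0.001, -0.707, -0.001, 0.707]
contact_force: [0.0, 0.6, -1.8]
width: 0.0074
```

Request:
arm_command(targets=[{"dp": [0.0015,0,0],"turn": [0,0,0],"grip": -1},{"dp": [0,0,0],"turn": [0,0,0],"grip": -1}])

```text
clock: 16.35
position: [0.4019, 0.1312, 0.0031]
ee_rot: [0.001, 0.707, 0.001, -0.707]
contact_force: [-1.5, 0.3, 7.5]
width: 0.0072
```

Request:
arm_command(targets=[{"dp": [0,0,0],"turn": [0,0,0],"grip": -0.4},{"dp": [0,0,0],"turn": [0,0,0],"grip": -0.2},{"dp": [0,0,0],"turn": [0,0,0],"grip": 0},{"dp": [-0.03,0,0],"turn": [0,0,0],"grip": 0.1},{"dp": [-0.045,0,0],"turn": [0,0,0],"grip": 0.1},{"dp": [-0.045,0,-0.03],"turn": [0,0,0],"grip": 0.1},{"dp": [-0.03,0,-0.04],"turn": [0,0,0],"grip": 0.1},{"dp": [0,0,0],"turn": [0,0,0],"grip": 0.1}])

```text
clock: 17.15
position: [0.479, 0.132, 0.1544]
ee_rot: [-0.0, 0.713, 0.001, -0.701]
contact_force: [-0.1, 0.4, -0.4]
width: 0.0467
```

Run:
```python
from h import *
info();np.save('c6.npy',manip.calibration('wrist'),allow_pickle=True)
i=manip.get_image('wrist')[:,:,::-1]; cv2.imwrite('pics/o_wrist.png',i)
```

```text
clk 17.15 pos [0.479  0.132  0.1544] x [ 0.017  0.002 -1.   ] y ang -89.9 z ang -179.9 w 0.0467 F [-0.1  0.4 -0.4] q [ 1.290e-01  2.090e-01  1.802e+00 -1.000e-03  1.114e+00  1.698e+00]
```

View pics/o_wrist.png

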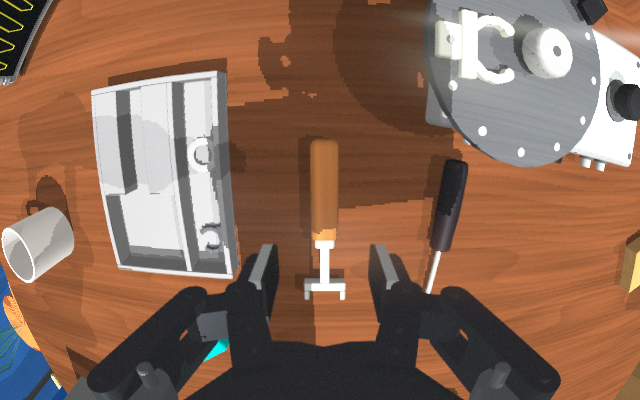

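Run:
```python
from h import *
c=np.load('c6.npy',allow_pickle=True).item()
for u,v,z in [(324,139,.022),(324,240,.022),(311,190,.022),(338,190,.022),(324,262,.016),(305,280,.017),(345,280,.017)]: print(onz('wrist',u,v,z,c))
h=(onz('wrist',324,139,.022,c)+onz('wrist',324,240,.022,c))/2; print(h)
plan([h[0],h[1],.03],-90)
```

```text
[0.52588601 0.13075561 0.022     ]
[0.42844532 0.13037668 0.022     ]
[0.47882478 0.14256066 0.022     ]
[0.47892493 0.11767434 0.022     ]
[0.40070594 0.13026351 0.016     ]
[0.37918298 0.15022586 0.017     ]
[0.37933908 0.10800087 0.017     ]
[0.47716566 0.13056614 0.022     ]
turn total deg [ 0.11 -0.45  0.05]
dp in target axes [ 0.1216  0.001  -0.0031]
dp in cur axes [ 0.1216  0.0011 -0.0022]
```

Request:
arm_command(targets=[{"dp": [0.04,0.001,0.003],"turn": [0,0,0],"grip": 0.1},{"dp": [0.045,0,0],"turn": [0,0,0],"grip": 0.1},{"dp": [0.04,0,0],"turn": [0,0,0],"grip": 0.1},{"dp": [0.015,0,0],"turn": [0,0,0],"grip": 0.1},{"dp": [0.006,0,0],"turn": [0,0,0],"grip": 0.1},{"dp": [0,0,0],"turn": [0,0,0],"grip": 0.1},{"dp": [0,0,0],"turn": [0,0,0],"grip": 0.1}])

```text
clock: 17.9
position: [0.467, 0.1304, 0.0036]
ee_rot: [0.001, 0.707, 0.001, -0.707]
contact_force: [-0.0, 1.2, 0.8]
width: 0.0471
```

Run:
```python
from h import *
info()
plan([.476,.1306,.004],-90)
i=manip.get_image('wrist')[:,:,::-1]; crop(i,220,180,420,330,4,'pics/p_crop.png')
```

```text
clk 17.90 pos [0.467  0.1304 0.0036] x [ 0.001  0.    -1.   ] y ang -89.85 z ang -179.85 w 0.0471 F [-0.   1.2  0.8] q [ 0.129  0.39   2.009 -0.     0.742  1.697]
turn total deg [ 0.15 -0.05  0.  ]
dp in target axes [-0.0004 -0.0002 -0.009 ]
dp in cur axes [-0.0004 -0.0001 -0.009 ]
```

View pics/p_crop.png

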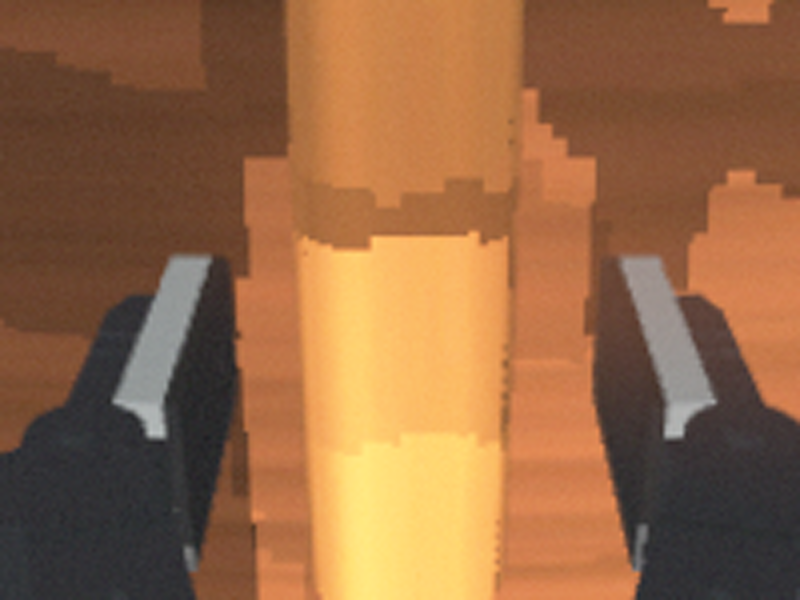

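Request:
arm_command(targets=[{"dp": [0,0,0],"turn": [0,0,0],"grip": -1},{"dp": [0,0,0],"turn": [0,0,0],"grip": -1},{"dp": [0,0,0],"turn": [0,0,0],"grip": -1},{"dp": [0,0,0],"turn": [0,0,0],"grip": -1},{"dp": [-0.02,0,0],"turn": [0,0,0],"grip": -1},{"dp": [-0.04,0,0],"turn": [0,0,0],"grip": -1},{"dp": [-0.045,0,0],"turn": [0,0,0],"grip": -1},{"dp": [-0.045,0,0],"turn": [0,0,0],"grip": -1}], grip_force=90)

```text
clock: 18.75
position: [0.4661, 0.1303, 0.155]
ee_rot: [-0.001, -0.707, -0.001, 0.707]
contact_force: [2.1, 0.9, -2.1]
width: 0.0241
```

Request:
arm_command(targets=[{"dp": [0,0,0],"turn": [0,0,0],"grip": -1}])

```text
clock: 18.85
position: [0.4712, 0.131, 0.1597]
ee_rot: [0.0, 0.712, 0.002, -0.702]
contact_force: [0.2, 0.5, -1.7]
width: 0.0238
```

Run:
```python
from h import *
info()
i=manip.get_image('wrist')[:,:,::-1]; cv2.imwrite('pics/q_wrist.png',i)
i=manip.get_image('side')[:,:,::-1]; crop(i,200,90,400,240,4,'pics/q_side.png')
plan([.607,.24,.16],0)
```

```text
clk 18.85 pos [0.4712 0.131  0.1597] x [ 0.015  0.002 -1.   ] y ang -89.85 z ang -179.85 w 0.0238 F [ 0.2  0.5 -1.7] q [ 0.129  0.194  1.807 -0.     1.126  1.697]
turn total deg [-89.86  -0.16  -0.13]
dp in target axes [-0.0055  0.1399 -0.1096]
dp in cur axes [-0.0051 -0.1092 -0.1402]
```

View pics/q_wrist.png

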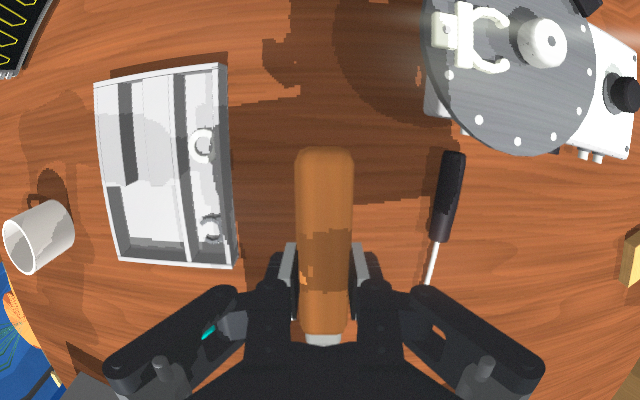

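View pics/q_side.png

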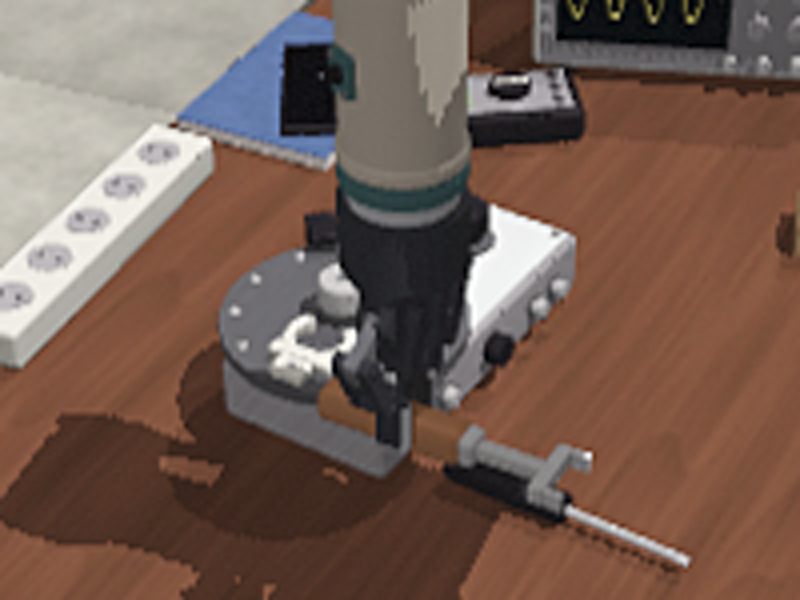

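Request:
arm_command(targets=[{"dp": [0,-0.03,-0.035],"turn": [0,0,0],"grip": -1},{"dp": [0,-0.03,-0.035],"turn": [0,0,0],"grip": -1},{"dp": [0,-0.03,-0.035],"turn": [0,0,0],"grip": -1},{"dp": [0,-0.02,-0.035],"turn": [0,0,0],"grip": -1},{"dp": [0,0,0],"turn": [-8.5,0,0],"grip": -1},{"dp": [0,0,0],"turn": [-8.5,0,0],"grip": -1},{"dp": [0,0,0],"turn": [-8.5,0,0],"grip": -1},{"dp": [0,0,0],"turn": [-8.5,0,0],"grip": -1}])

```text
clock: 19.75
position: [0.6048, 0.2403, 0.1499]
ee_rot: [-0.21, -0.673, -0.21, 0.677]
contact_force: [-0.1, 0.6, -2.4]
width: 0.024
```

Request:
arm_command(targets=[{"dp": [0,0,0],"turn": [-8.5,0,0],"grip": -1},{"dp": [0,0,0],"turn": [-8.5,0,0],"grip": -1},{"dp": [0,0,0],"turn": [-8.5,0,0],"grip": -1},{"dp": [0,0,0],"turn": [-8.5,0,0],"grip": -1},{"dp": [0,0,0],"turn": [-8.5,0,0],"grip": -1},{"dp": [0,0,0],"turn": [-8.5,0,0],"grip": -1},{"dp": [0,0,0],"turn": [-5,0,0],"grip": -1},{"dp": [0,0,0],"turn": [0,0,0],"grip": -1}])

```text
clock: 20.55
position: [0.6049, 0.2403, 0.1505]
ee_rot: [0.5, 0.498, 0.501, -0.501]
contact_force: [1.1, -0.1, -2.0]
width: 0.0241
```

Run:
```python
from h import *
info();np.save('c7.npy',manip.calibration('wrist'),allow_pickle=True)
i=manip.get_image('wrist')[:,:,::-1]; cv2.imwrite('pics/r_wrist.png',i)
i=manip.get_image('side')[:,:,::-1]; crop(i,150,70,350,220,4,'pics/r_side.png')
i=manip.get_image('top')[:,:,::-1]; crop(i,240,120,400,240,5,'pics/r_top.png')
plan([.607,.21,.11],0)
```

```text
clk 20.55 pos [0.6049 0.2403 0.1505] x [-0.005 -0.001 -1.   ] y ang 0.12 z ang -89.88 w 0.0241 F [ 1.1 -0.1 -2. ] q [ 0.271  0.441  1.453 -0.     1.252  0.269]
turn total deg [0.04 0.04 0.15]
dp in target axes [0.0417 0.0014 0.0305]
dp in cur axes [0.0417 0.0015 0.0305]
```

View pics/r_wrist.png

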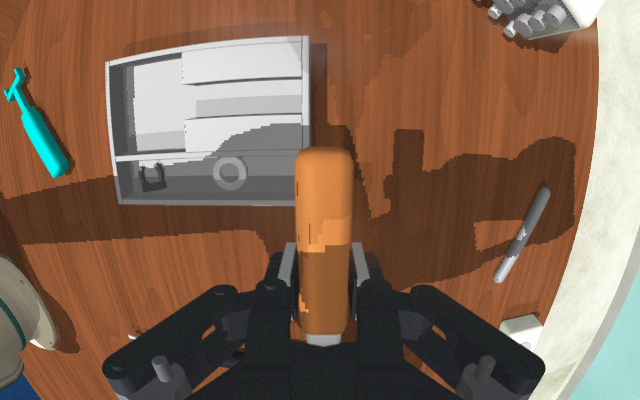

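View pics/r_side.png

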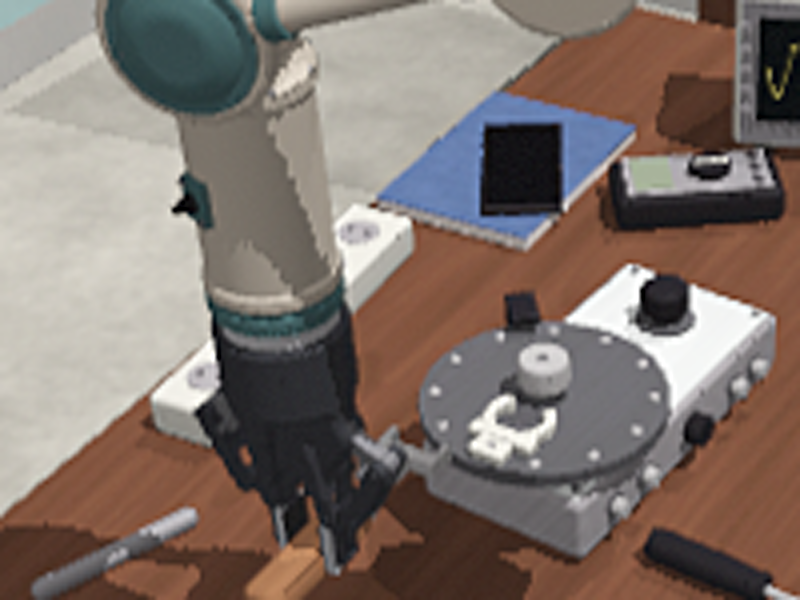

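View pics/r_top.png

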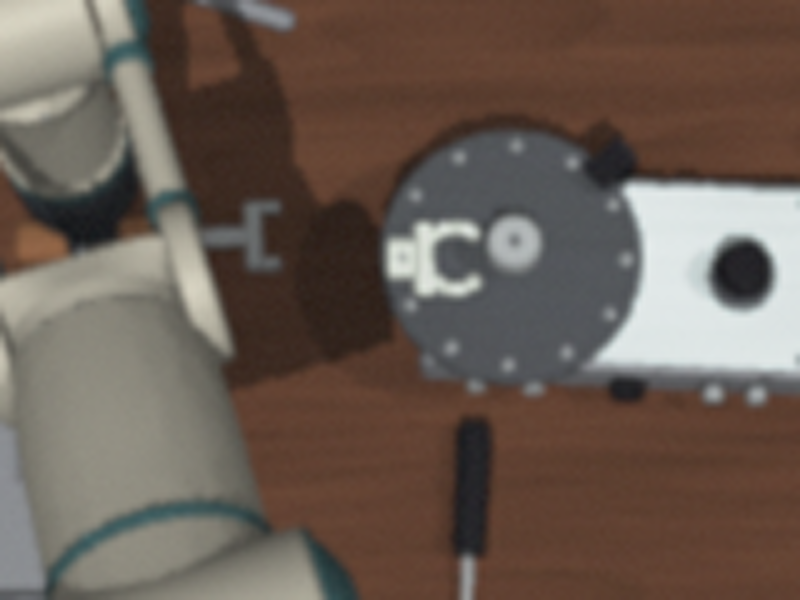

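Run:
```python
from h import *
f=lambda u,v:(240+u/5-.4,120+v/5-.4)
s=manip.get_state()['position']
for n,u,v in [('notch',265,236),('tip1',280,207),('tip2',280,265)]:
    p=onz('top',*f(u,v),s[2]+.0134); print(n,p, p-s)
for n,u,v in [('tailend',388,260),('hole',403,258),('tipa',480,228),('tipb',480,290)]: print(n,onz('top',*f(u,v),.099))
print('shaft',onz('top',*f(514,241),.122))
```

```text
notch [0.60249053 0.13660776 0.16506202] [-0.00313249 -0.10388577  0.0134    ]
tip1 [0.62191031 0.12639778 0.16506202] [ 0.01628729 -0.11409576  0.0134    ]
tip2 [0.58247507 0.12732184 0.16506202] [-0.02314795 -0.11317169  0.0134    ]
tailend [0.60379455 0.05733473 0.099     ]
hole [0.60484041 0.0471278  0.099     ]
tipa [ 0.62421644 -0.0059139   0.099     ]
tipb [ 0.58040485 -0.00407687  0.099     ]
shaft [ 0.6068691  -0.02734382  0.122     ]
```

Request:
arm_command(targets=[{"dp": [0.02,0.003,0.01],"turn": [0,0,0],"grip": -1},{"dp": [0.025,0,0.01],"turn": [0,0,0],"grip": -1},{"dp": [0.01,0,0.01],"turn": [0,0,0],"grip": -1},{"dp": [0.004,0,0],"turn": [0,0,0],"grip": -1},{"dp": [0,0,0],"turn": [0,0,0],"grip": -1},{"dp": [0,0,0],"turn": [0,0,0],"grip": -1}])

```text
clock: 21.3
position: [0.6103, 0.2112, 0.0951]
ee_rot: [0.501, 0.5, 0.5, -0.499]
contact_force: [-0.2, 0.6, -1.1]
width: 0.0237
```

Run:
```python
from h import *
info()
i=manip.get_image('side')[:,:,::-1]; crop(i,190,120,340,220,5,'pics/s_side.png')
i=manip.get_image('top')[:,:,::-1]; crop(i,260,130,380,210,6,'pics/s_top.png')
plan([.608,.21,.0912],0)
```

```text
clk 21.30 pos [0.6103 0.2112 0.0951] x [ 0.002  0.001 -1.   ] y ang 0.13 z ang -89.87 w 0.0237 F [-0.2  0.6 -1.1] q [0.225 0.475 1.544 0.    1.12  0.223]
turn total deg [ 0.15 -0.04 -0.13]
dp in target axes [ 0.0041 -0.0023  0.0013]
dp in cur axes [ 0.0041 -0.0023  0.0013]
```

View pics/s_side.png

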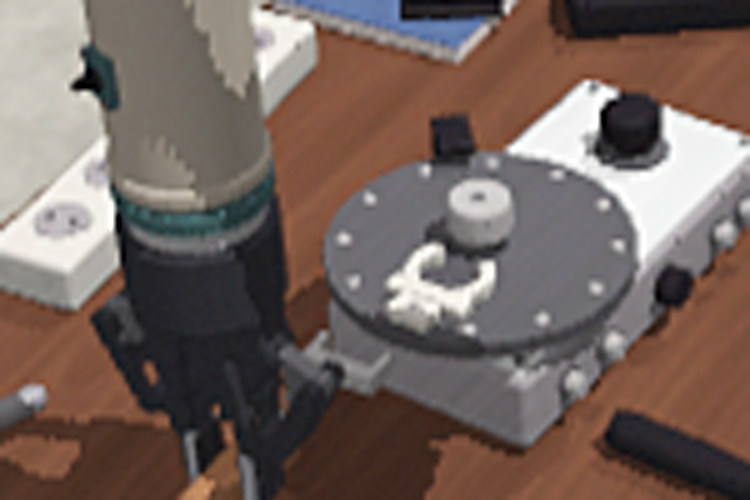

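View pics/s_top.png

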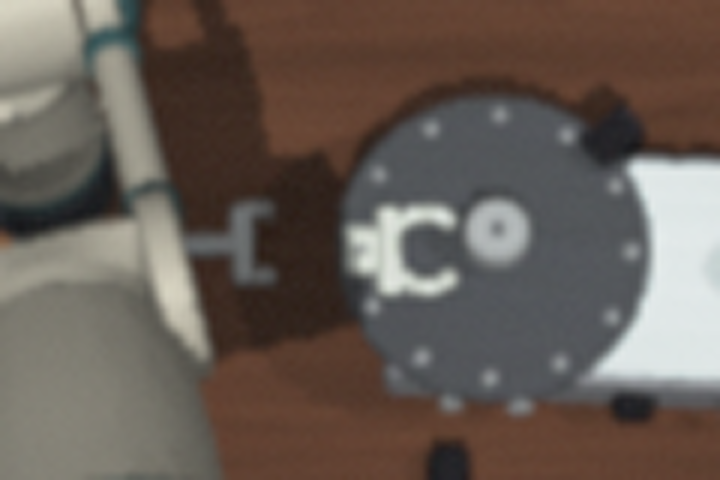

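Run:
```python
from h import *
f=lambda u,v:(260+u/6-.42,130+v/6-.42)
print('fork', onz('top',*f(250,243),.1085),onz('top',*f(253,243),.1085))
print('tail', onz('top',*f(358,250),.099),'body',onz('top',*f(390,250),.099),'shaft',onz('top',*f(497,230),.122))
info()
```

```text
fork [0.60813851 0.11086814 0.1085    ] [0.60807752 0.1091842  0.1085    ]
tail [0.60479236 0.05036197 0.099     ] body [0.60413832 0.03230107 0.099     ] shaft [ 0.60647174 -0.02737053  0.122     ]
clk 21.40 pos [0.6103 0.2113 0.0953] x [ 0.002  0.001 -1.   ] y ang 0.15 z ang -89.85 w 0.0240 F [-0.6  0.1 -1.8] q [0.226 0.475 1.544 0.    1.12  0.223]
```

Request:
arm_command(targets=[{"dp": [0.004,-0.0025,0],"turn": [0,0,0],"grip": -1},{"dp": [0,0,0],"turn": [0,0,0],"grip": -1},{"dp": [0,0,0.015],"turn": [0,0,0],"grip": -1},{"dp": [0,0,0.015],"turn": [0,0,0],"grip": -1},{"dp": [0,0,0.01],"turn": [0,0,0],"grip": -1},{"dp": [0,0,0.003],"turn": [0,0,0],"grip": -1},{"dp": [0,0,0],"turn": [0,0,0],"grip": -1}])

```text
clock: 22.1
position: [0.6072, 0.1667, 0.0902]
ee_rot: [0.5, 0.5, 0.5, -0.5]
contact_force: [-0.1, 0.1, -1.8]
width: 0.0243
```

Run:
```python
from h import *
info()
i=manip.get_image('side')[:,:,::-1]; crop(i,220,130,340,210,6,'pics/t_side.png')
i=manip.get_image('top')[:,:,::-1]; crop(i,260,130,380,210,6,'pics/t_top.png')
```

```text
clk 22.10 pos [0.6072 0.1667 0.0902] x [ 0.  0. -1.] y ang 0.04 z ang -89.96 w 0.0243 F [-0.1  0.1 -1.8] q [0.157 0.459 1.587 0.    1.095 0.157]
```

View pics/t_side.png

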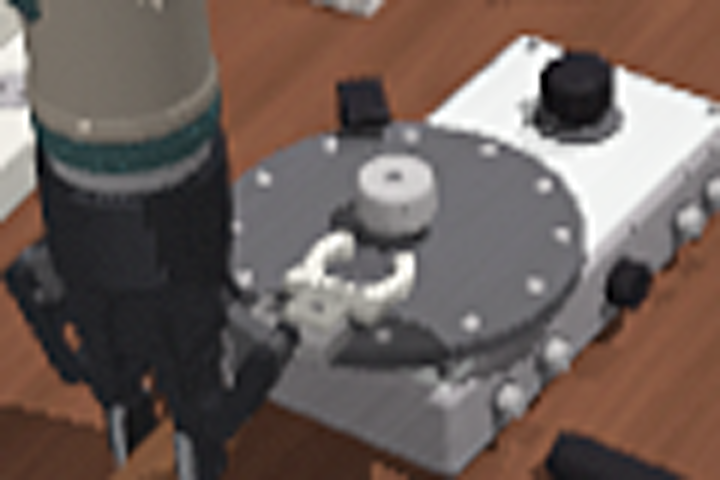

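View pics/t_top.png

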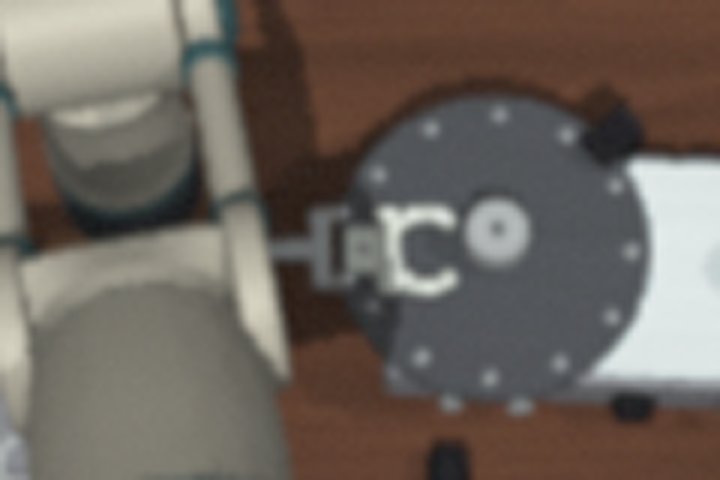

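Request:
arm_command(targets=[{"dp": [0,0,0.005],"turn": [0,0,0],"grip": -1},{"dp": [0,0,0.005],"turn": [0,0,0],"grip": -1},{"dp": [0,0,0.005],"turn": [0,0,0],"grip": -1},{"dp": [0,0,0.005],"turn": [0,0,0],"grip": -1},{"dp": [0,0,0],"turn": [0,0,0],"grip": -1}])

```text
clock: 22.7
position: [0.6071, 0.1469, 0.0901]
ee_rot: [0.501, 0.499, 0.5, -0.5]
contact_force: [0.0, -0.2, -2.0]
width: 0.0237
```

Run:
```python
from h import *
info()
i=manip.get_image('side')[:,:,::-1]; crop(i,220,130,340,210,6,'pics/u_side.png')
i=manip.get_image('top')[:,:,::-1]; crop(i,260,130,380,210,6,'pics/u_top.png')
```

```text
clk 22.70 pos [0.6071 0.1469 0.0901] x [-0.    -0.001 -1.   ] y ang 0.1 z ang -89.9 w 0.0237 F [ 0.  -0.2 -2. ] q [ 1.260e-01  4.530e-01  1.599e+00 -1.000e-03  1.090e+00  1.250e-01]
```

View pics/u_side.png

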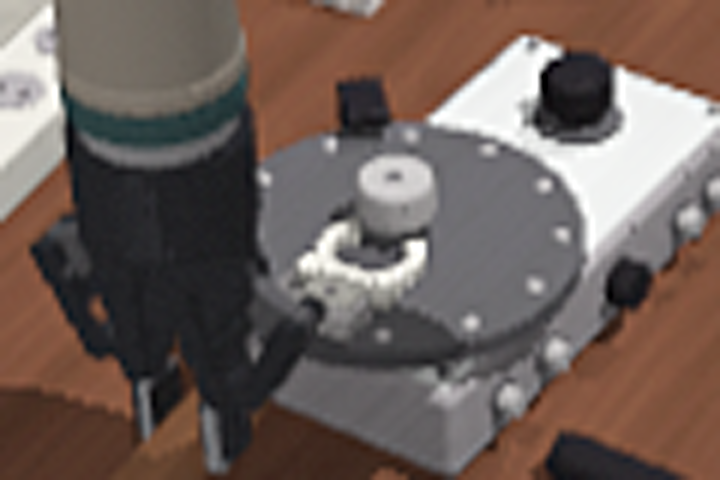

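View pics/u_top.png

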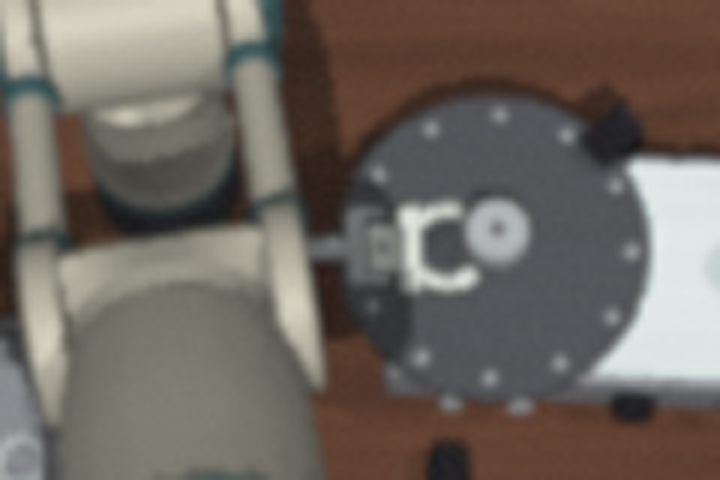

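Request:
arm_command(targets=[{"dp": [0,0,0.003],"turn": [0,0,0],"grip": -1},{"dp": [0,0,0.003],"turn": [0,0,0],"grip": -1},{"dp": [0,0,0.002],"turn": [0,0,0],"grip": -1},{"dp": [0,0,0],"turn": [0,0,0],"grip": -1}])

```text
clock: 23.2
position: [0.6074, 0.1405, 0.0903]
ee_rot: [0.5, 0.5, 0.501, -0.499]
contact_force: [1.2, 4.5, -2.4]
width: 0.0242
```

Request:
arm_command(targets=[{"dp": [0,0,0.002],"turn": [0,0,0],"grip": -1},{"dp": [0,0,0.002],"turn": [0,0,0],"grip": -1},{"dp": [0,0,0.002],"turn": [0,0,0],"grip": -1},{"dp": [0,0,0],"turn": [0,0,0],"grip": -1}])

```text
clock: 23.6
position: [0.6082, 0.138, 0.0909]
ee_rot: [0.499, 0.502, 0.502, -0.497]
contact_force: [1.5, 11.6, -0.9]
width: 0.0242
```

Request:
arm_command(targets=[{"dp": [0,0,0.003],"turn": [0,0,0],"grip": -1},{"dp": [0,0,0.002],"turn": [0,0,0],"grip": -1},{"dp": [0,0,0],"turn": [0,0,0],"grip": -1}])

```text
clock: 23.9
position: [0.6083, 0.1335, 0.0909]
ee_rot: [0.499, 0.502, 0.502, -0.497]
contact_force: [1.7, 13.5, -1.7]
width: 0.024
```

Run:
```python
from h import *
info()
i=manip.get_image('side')[:,:,::-1]; crop(i,220,130,340,210,6,'pics/v_side.png')
i=manip.get_image('top')[:,:,::-1]; crop(i,260,130,380,210,6,'pics/v_top.png')
```

```text
clk 23.90 pos [0.6083 0.1335 0.0909] x [ 0.003  0.008 -1.   ] y ang 0.09 z ang -89.91 w 0.0240 F [ 1.7 13.5 -1.7] q [0.1   0.447 1.607 0.009 1.083 0.094]
```

View pics/v_side.png

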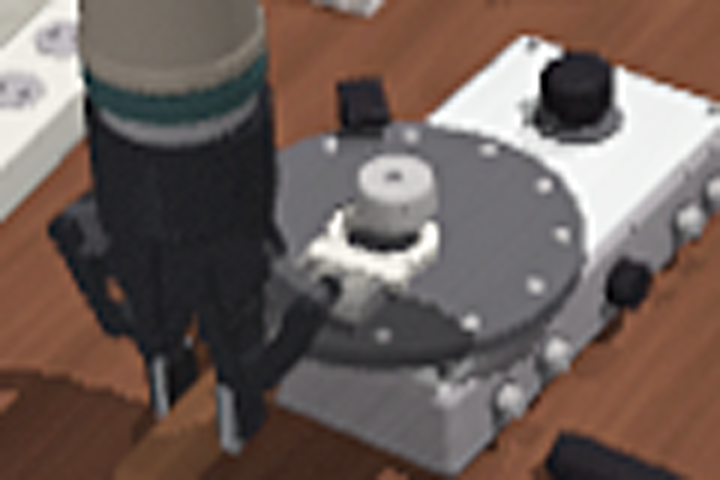

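View pics/v_top.png

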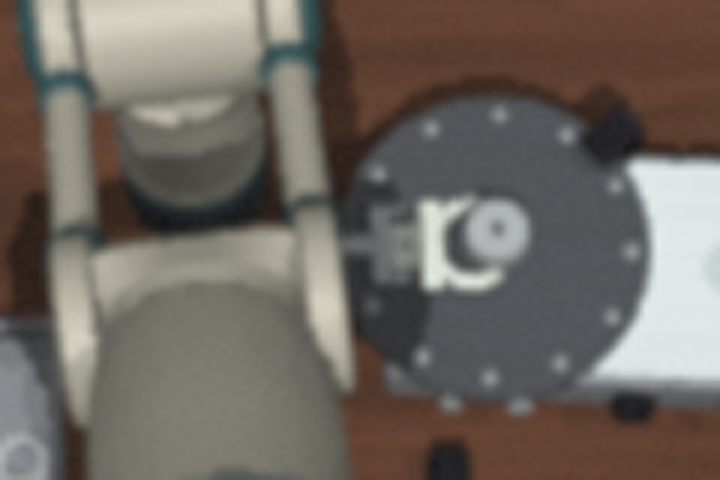

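Pushing on, no sideways slip; continue to the snap.

Request:
arm_command(targets=[{"dp": [0,0,0.002],"turn": [0,0,0],"grip": -1},{"dp": [0,0,0.002],"turn": [0,0,0],"grip": -1},{"dp": [0,0,0.002],"turn": [0,0,0],"grip": -1},{"dp": [0,0,0],"turn": [0,0,0],"grip": -1}])

```text
clock: 24.4
position: [0.6069, 0.1218, 0.09]
ee_rot: [0.501, 0.499, 0.5, -0.5]
contact_force: [-0.1, -0.4, -1.3]
width: 0.024
```

Request:
arm_command(targets=[{"dp": [0,0,0.002],"turn": [0,0,0],"grip": -1},{"dp": [0,0,0.002],"turn": [0,0,0],"grip": -1},{"dp": [0,0,0],"turn": [0,0,0],"grip": -1}])

```text
clock: 24.7
position: [0.6076, 0.1191, 0.0903]
ee_rot: [0.5, 0.5, 0.501, -0.499]
contact_force: [1.2, 2.9, -1.5]
width: 0.0242
```

Request:
arm_command(targets=[{"dp": [0,0,0.002],"turn": [0,0,0],"grip": -1},{"dp": [0,0,0],"turn": [0,0,0],"grip": -1},{"dp": [0,0,0.002],"turn": [0,0,0],"grip": -1},{"dp": [0,0,0],"turn": [0,0,0],"grip": -1}])

```text
clock: 25.1
position: [0.6077, 0.1188, 0.0907]
ee_rot: [0.499, 0.502, 0.502, -0.497]
contact_force: [0.9, 12.9, -0.9]
width: 0.024
```

Request:
arm_command(targets=[{"dp": [0,0,0.002],"turn": [0,0,0],"grip": -1},{"dp": [0,0,0.002],"turn": [0,0,0],"grip": -1},{"dp": [0,0,0],"turn": [0,0,0],"grip": -1}])

```text
clock: 25.4
position: [0.6079, 0.1187, 0.0912]
ee_rot: [0.497, 0.504, 0.503, -0.496]
contact_force: [0.5, 22.1, 1.0]
width: 0.0241
```

Run:
```python
from h import *
info()
i=manip.get_image('side')[:,:,::-1]; crop(i,220,130,340,210,6,'pics/w_side.png')
i=manip.get_image('top')[:,:,::-1]; crop(i,260,130,380,210,6,'pics/w_top.png')
```

```text
clk 25.40 pos [0.6079 0.1187 0.0912] x [ 0.003  0.014 -1.   ] y ang -0.04 z ang -90.04 w 0.0241 F [ 0.5 22.1  1. ] q [0.072 0.442 1.615 0.016 1.081 0.065]
```

View pics/w_side.png

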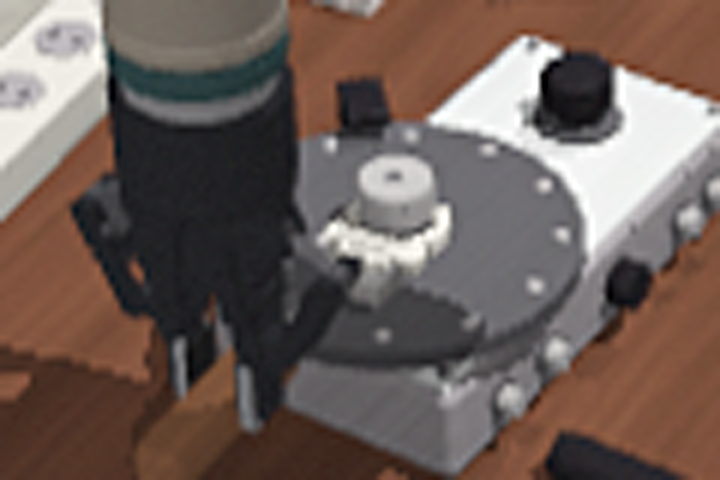

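View pics/w_top.png

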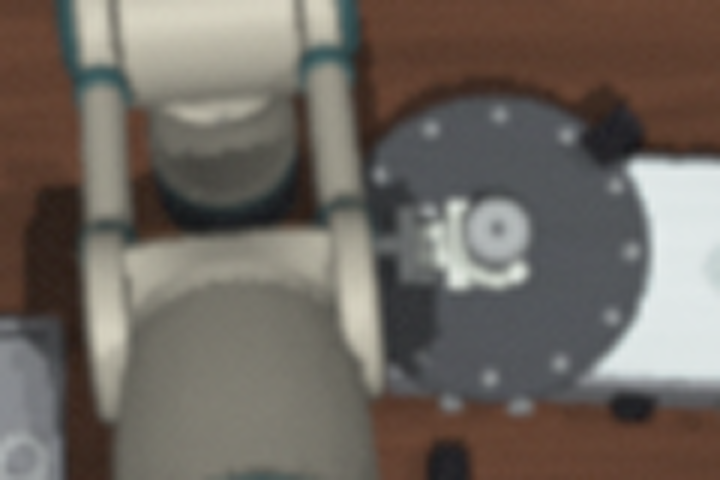

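Request:
arm_command(targets=[{"dp": [0,0,-0.015],"turn": [0,0,0],"grip": -1},{"dp": [0,0,-0.02],"turn": [0,0,0],"grip": -1},{"dp": [0,0,-0.03],"turn": [0,0,0],"grip": -1},{"dp": [0,0,-0.035],"turn": [0,0,0],"grip": -1},{"dp": [-0.02,0,-0.025],"turn": [0,0,0],"grip": -1},{"dp": [-0.03,0,0],"turn": [0,0,0],"grip": -1},{"dp": [0,0,0],"turn": [0,0,0],"grip": -1}])

```text
clock: 26.2
position: [0.6095, 0.2366, 0.144]
ee_rot: [0.503, 0.501, 0.499, -0.497]
contact_force: [-0.5, 0.3, -1.6]
width: 0.024
```

Run:
```python
from h import *
info()
i=manip.get_image('side')[:,:,::-1]; crop(i,220,130,340,210,6,'pics/x_side.png')
i=manip.get_image('top')[:,:,::-1]; crop(i,260,130,380,210,6,'pics/x_top.png')
plan([.467,.1304,.14],-90)
```

```text
clk 26.20 pos [0.6095 0.2366 0.144 ] x [ 0.008  0.    -1.   ] y ang 0.24 z ang -89.76 w 0.0240 F [-0.5  0.3 -1.6] q [ 0.265  0.444  1.466 -0.002  1.224  0.262]
turn total deg [ 9.015e+01  2.000e-02 -9.000e-02]
dp in target axes [0.0003 0.1047 0.14  ]
dp in cur axes [ 0.0003 -0.1403  0.1044]
```

View pics/x_side.png

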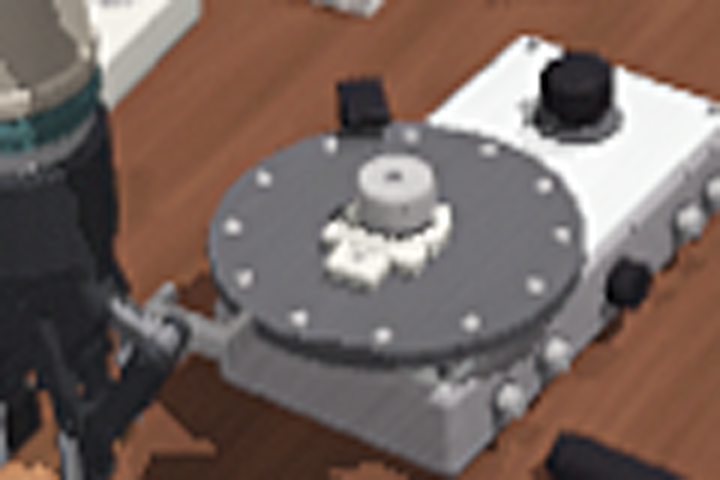

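View pics/x_top.png

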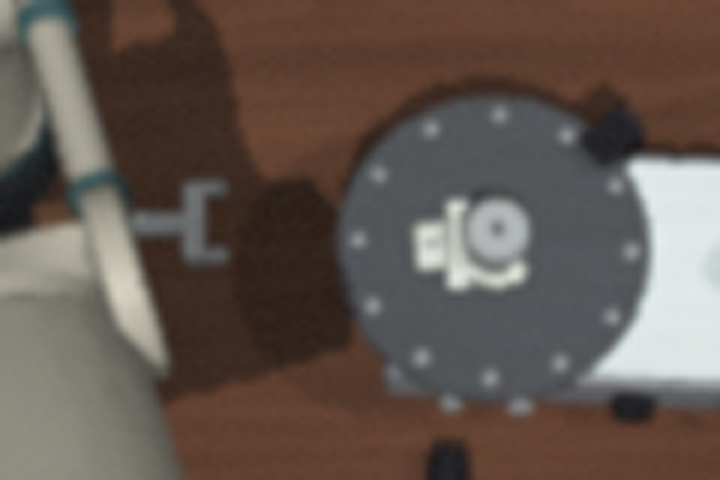

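Run:
```python
from h import *
f=lambda u,v:(260+u/6-.42,130+v/6-.42)
print(onz('top',*f(414,248),.099), onz('top',*f(527,278),.099))
```

```text
[0.60482604 0.01871021 0.099     ] [ 0.58488877 -0.04423567  0.099     ]
```

Request:
arm_command(targets=[{"dp": [0,0,0],"turn": [8.5,0,0],"grip": -1},{"dp": [0,0,0],"turn": [8.5,0,0],"grip": -1},{"dp": [0,0,0],"turn": [8.5,0,0],"grip": -1},{"dp": [0,0,0],"turn": [8.5,0,0],"grip": -1},{"dp": [0,0,0],"turn": [8.5,0,0],"grip": -1},{"dp": [0,0,0],"turn": [8.5,0,0],"grip": -1},{"dp": [0,0,0],"turn": [8.5,0,0],"grip": -1},{"dp": [0,0,0],"turn": [8.5,0,0],"grip": -1}])

```text
clock: 27.1
position: [0.6058, 0.2341, 0.138]
ee_rot: [-0.134, -0.693, -0.133, 0.696]
contact_force: [-0.3, 0.0, -1.8]
width: 0.0236
```

Request:
arm_command(targets=[{"dp": [0,0,0],"turn": [8.5,0,0],"grip": -1},{"dp": [0,0,0],"turn": [8.5,0,0],"grip": -1},{"dp": [0,0,0],"turn": [5,0,0],"grip": -1},{"dp": [0,0.026,0.035],"turn": [0,0,0],"grip": -1},{"dp": [0,0.026,0.035],"turn": [0,0,0],"grip": -1},{"dp": [0,0.026,0.035],"turn": [0,0,0],"grip": -1},{"dp": [0,0.026,0.035],"turn": [0,0,0],"grip": -1},{"dp": [0,0,0],"turn": [0,0,0],"grip": -1}])

```text
clock: 27.9
position: [0.4588, 0.1276, 0.1377]
ee_rot: [-0.001, -0.703, 0.001, 0.711]
contact_force: [0.5, 0.4, -1.8]
width: 0.0239
```

Run:
```python
from h import *
info()
plan([.467,.1304,.006],-90)
```

```text
clk 27.90 pos [0.4588 0.1276 0.1377] x [-0.012 -0.004 -1.   ] y ang -90.0 z ang 180.0 w 0.0239 F [ 0.5  0.4 -1.8] q [ 0.127  0.211  1.847 -0.002  1.096  1.699]
turn total deg [-0.    0.66 -0.21]
dp in target axes [ 0.1317 -0.0028 -0.0082]
dp in cur axes [ 0.1316 -0.0032 -0.0098]
```

Request:
arm_command(targets=[{"dp": [0.035,0,0],"turn": [0,0,0],"grip": -1},{"dp": [0.04,0,0],"turn": [0,0,0],"grip": -1},{"dp": [0.035,0,0],"turn": [0,0,0],"grip": -1},{"dp": [0.008,0,0],"turn": [0,0,0],"grip": -1},{"dp": [0,0,0],"turn": [0,0,0],"grip": -1},{"dp": [0,0,0],"turn": [0,0,0],"grip": -1}])

```text
clock: 28.5
position: [0.4682, 0.1313, 0.0228]
ee_rot: [0.001, 0.708, 0.001, -0.707]
contact_force: [0.1, 1.0, -1.5]
width: 0.024
```

Run:
```python
from h import *
info()
i=manip.get_image('side')[:,:,::-1]; crop(i,230,150,430,300,4,'pics/y_side.png')
```

```text
clk 28.50 pos [0.4682 0.1313 0.0228] x [ 0.001 -0.    -1.   ] y ang -89.88 z ang -179.88 w 0.0240 F [ 0.1  1.  -1.5] q [ 0.13   0.362  1.986 -0.     0.792  1.699]
```

View pics/y_side.png

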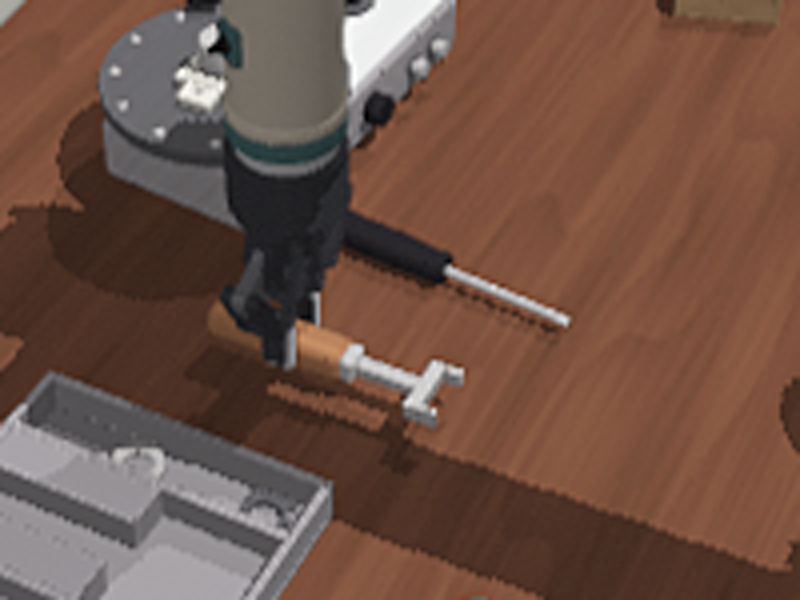

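Request:
arm_command(targets=[{"dp": [0.01,0,0],"turn": [0,0,0],"grip": -1},{"dp": [0.007,0,0],"turn": [0,0,0],"grip": -1},{"dp": [0.002,0,0],"turn": [0,0,0],"grip": -1},{"dp": [0,0,0],"turn": [0,0,0],"grip": -1}])

```text
clock: 28.95
position: [0.4676, 0.1314, 0.0045]
ee_rot: [0.001, 0.708, 0.001, -0.707]
contact_force: [-2.6, -0.8, 10.4]
width: 0.0238
```

Request:
arm_command(targets=[{"dp": [-0.0005,0,0],"turn": [0,0,0],"grip": -0.3},{"dp": [0,0,0],"turn": [0,0,0],"grip": 0.1},{"dp": [0,0,0],"turn": [0,0,0],"grip": 0.1},{"dp": [-0.03,0,0],"turn": [0,0,0],"grip": 0.1},{"dp": [-0.045,0,0],"turn": [0,0,0],"grip": 0.1},{"dp": [-0.045,0,0],"turn": [0,0,0],"grip": 0.3},{"dp": [-0.045,0,0],"turn": [0,0,0],"grip": 0.3},{"dp": [-0.03,0,0],"turn": [0,0,0],"grip": 0.3}])

```text
clock: 29.75
position: [0.4681, 0.1315, 0.2017]
ee_rot: [0.001, 0.709, 0.001, -0.706]
contact_force: [0.8, 1.2, 0.1]
width: 0.0555
```

Run:
```python
from h import *
info()
i=manip.get_image('wrist')[:,:,::-1]; cv2.imwrite('pics/z_wrist.png',i)
# knob & rig yaw
plan([.59,-.184,.2],0)
plan([.59,-.184,.2],-90)
```

```text
clk 29.75 pos [0.4681 0.1315 0.2017] x [ 0.004  0.    -1.   ] y ang -89.86 z ang -179.86 w 0.0555 F [0.8 1.2 0.1] q [ 0.131  0.16   1.737 -0.     1.24   1.699]
turn total deg [-89.85  -0.6   -0.47]
dp in target axes [0.0058 0.1193 0.3159]
dp in cur axes [ 0.0067  0.3162 -0.1184]
turn total deg [ 0.15 -0.68  0.08]
dp in target axes [ 0.0058  0.3159 -0.1193]
dp in cur axes [ 0.0067  0.3162 -0.1184]
```

View pics/z_wrist.png

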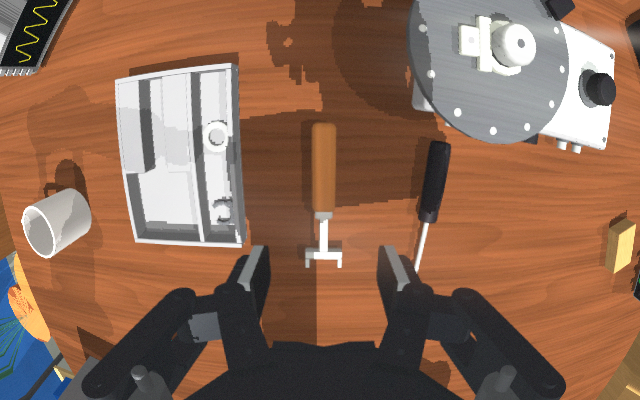

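Request:
arm_command(targets=[{"dp": [0,0.045,-0.015],"turn": [0,0,0],"grip": 0.5},{"dp": [0,0.045,-0.017],"turn": [0,0,0],"grip": 0.5},{"dp": [0,0.045,-0.018],"turn": [0,0,0],"grip": 0.5},{"dp": [0,0.045,-0.018],"turn": [0,0,0],"grip": 0.5},{"dp": [0,0.045,-0.018],"turn": [0,0,0],"grip": 0.5},{"dp": [0,0.045,-0.018],"turn": [0,0,0],"grip": 0.5},{"dp": [0,0.045,-0.018],"turn": [0,0,0],"grip": 0.5},{"dp": [0,0,0],"turn": [0,0,0],"grip": 0.5}])

```text
clock: 30.6
position: [0.592, -0.1897, 0.1971]
ee_rot: [0.0, 0.707, -0.002, -0.707]
contact_force: [-1.6, 1.2, -0.7]
width: 0.0641
```

Request:
arm_command(targets=[{"dp": [0,0,0],"turn": [0,0,0],"grip": 0.5}])

```text
clock: 30.7
position: [0.5896, -0.1842, 0.1972]
ee_rot: [0.0, -0.706, -0.001, 0.708]
contact_force: [-0.1, 0.1, -0.6]
width: 0.0638
```

Run:
```python
from h import *
info();np.save('c8.npy',manip.calibration('wrist'),allow_pickle=True)
i=manip.get_image('wrist')[:,:,::-1]; cv2.imwrite('pics/aa_wrist.png',i)
```

```text
clk 30.70 pos [ 0.5896 -0.1842  0.1972] x [-0.002  0.001 -1.   ] y ang -89.99 z ang -179.99 w 0.0638 F [-0.1  0.1 -0.6] q [-0.416  0.361  1.464  0.     1.319  1.155]
```

View pics/aa_wrist.png

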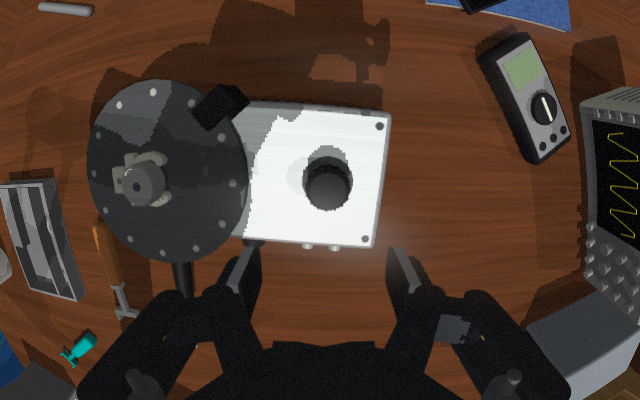

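Run:
```python
from h import *
c=np.load('c8.npy',allow_pickle=True).item()
im=cv2.imread('pics/aa_wrist.png'); g=cv2.cvtColor(im,cv2.COLOR_BGR2GRAY)
crop(im,290,140,370,220,7,'pics/aa_crop.png')
k=onz('wrist',327,184,.088,c);print('knob',k,'shaft',onz('wrist',137,187,.122,c))
for n,u,v in [('l',303,184),('r',352,184),('b',327,208)]: print(n,onz('wrist',u,v,.086,c))
print(np.hypot(*(k[:2]-[.607,-.0277])))
```

```text
knob [ 0.59895703 -0.18811011  0.088     ] shaft [ 0.60683069 -0.03057976  0.122     ]
l [ 0.59838046 -0.16782093  0.086     ]
r [ 0.59849386 -0.20932421  0.086     ]
b [ 0.57687312 -0.1882468   0.086     ]
0.16061162282773292
```

View pics/aa_crop.png

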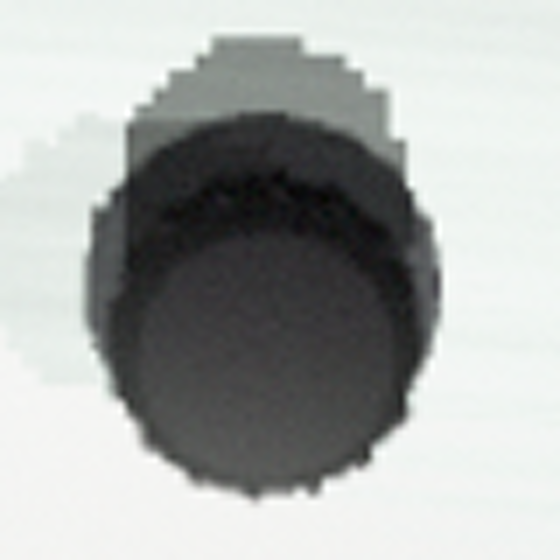

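Run:
```python
from h import *
c=np.load('c8.npy',allow_pickle=True).item()
print(onz('wrist',328.2,190.3,.088,c), onz('wrist',328,210,.084,c)+[.019,0,0], onz('wrist',302,182,.07,c),onz('wrist',352.5,182,.07,c))
for k in ([.5915,-.187],[.592,-.188]): print(np.hypot(*(np.array(k)-[.607,-.0277])))
plan([.592,-.187,.1],-90)
```

```text
[ 0.59344975 -0.18915075  0.088     ] [ 0.59329731 -0.18915495  0.084     ] [ 0.59586525 -0.1658354   0.07      ] [ 0.59599002 -0.21123972  0.07      ]
0.16005230395092723
0.16100027950286297
turn total deg [0.09 0.12 0.09]
dp in target axes [ 0.0976  0.004  -0.0027]
dp in cur axes [ 0.0976  0.0042 -0.0029]
```

Request:
arm_command(targets=[{"dp": [0.03,0.0035,-0.0035],"turn": [0,0,0],"grip": 0.45},{"dp": [0.04,0,0],"turn": [0,0,0],"grip": 0.45},{"dp": [0.03,0,0],"turn": [0,0,0],"grip": 0.45},{"dp": [0,0,0],"turn": [0,0,0],"grip": 0.45},{"dp": [0,0,0],"turn": [0,0,0],"grip": 0.45}])

```text
clock: 31.25
position: [0.5933, -0.1855, 0.0991]
ee_rot: [-0.001, -0.707, -0.002, 0.707]
contact_force: [0.1, -0.2, -0.2]
width: 0.0616
```

Run:
```python
from h import *
info();plan([.593,-.1877,.065],-90)
i=manip.get_image('wrist')[:,:,::-1]; crop(i,220,160,420,310,4,'pics/ab.png')
i=manip.get_image('side')[:,:,::-1]; crop(i,240,110,360,190,6,'pics/ab_side.png')
```

```text
clk 31.25 pos [ 0.5933 -0.1855  0.0991] x [-0.  0. -1.] y ang -89.78 z ang -179.78 w 0.0616 F [ 0.1 -0.2 -0.2] q [-0.415  0.441  1.595  0.     1.106  1.152]
turn total deg [0.22 0.03 0.02]
dp in target axes [0.0341 0.0022 0.0003]
dp in cur axes [0.0341 0.0022 0.0003]
```

View pics/ab.png

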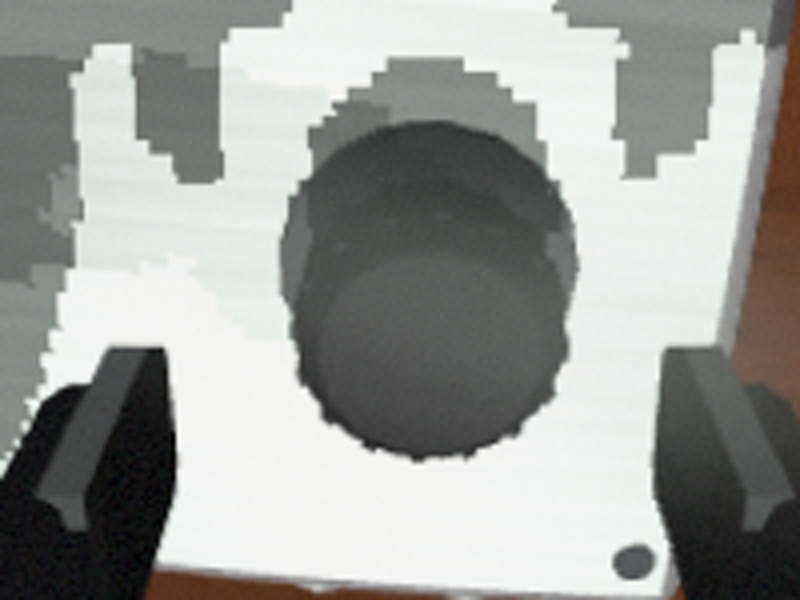

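View pics/ab_side.png

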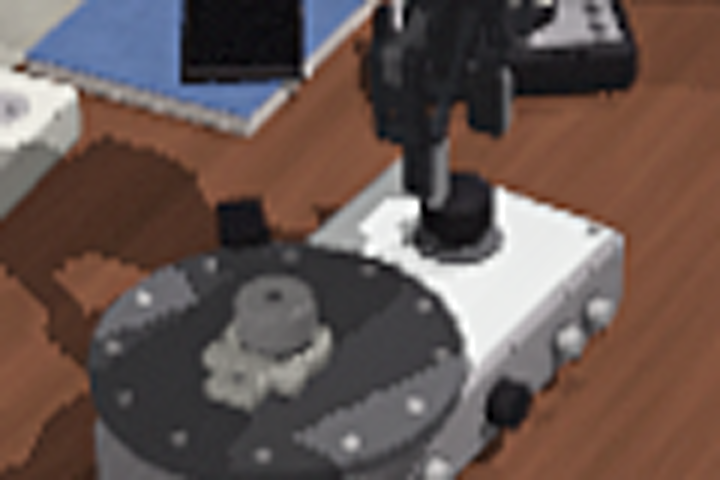

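Request:
arm_command(targets=[{"dp": [0.01,0.0025,0],"turn": [0,0,0],"grip": 0.45},{"dp": [0.012,0,0],"turn": [0,0,0],"grip": 0.45},{"dp": [0.01,0,0],"turn": [0,0,0],"grip": 0.45},{"dp": [0.002,0,0],"turn": [0,0,0],"grip": 0.45},{"dp": [0,0,0],"turn": [0,0,0],"grip": 0.45},{"dp": [0,0,0],"turn": [0,0,0],"grip": 0.45}])

```text
clock: 31.95
position: [0.5936, -0.1895, 0.0646]
ee_rot: [0.001, 0.707, 0.001, -0.707]
contact_force: [-0.1, 0.1, -0.7]
width: 0.0617
```

Run:
```python
from h import *
info()
i=manip.get_image('wrist')[:,:,::-1]; crop(i,220,160,420,310,4,'pics/ac.png')
i=manip.get_image('side')[:,:,::-1]; crop(i,240,110,360,190,6,'pics/ac_side.png')
```

```text
clk 31.95 pos [ 0.5936 -0.1895  0.0646] x [ 0. -0. -1.] y ang -89.87 z ang -179.87 w 0.0617 F [-0.1  0.1 -0.7] q [-0.421  0.476  1.633 -0.     1.033  1.148]
```

View pics/ac.png

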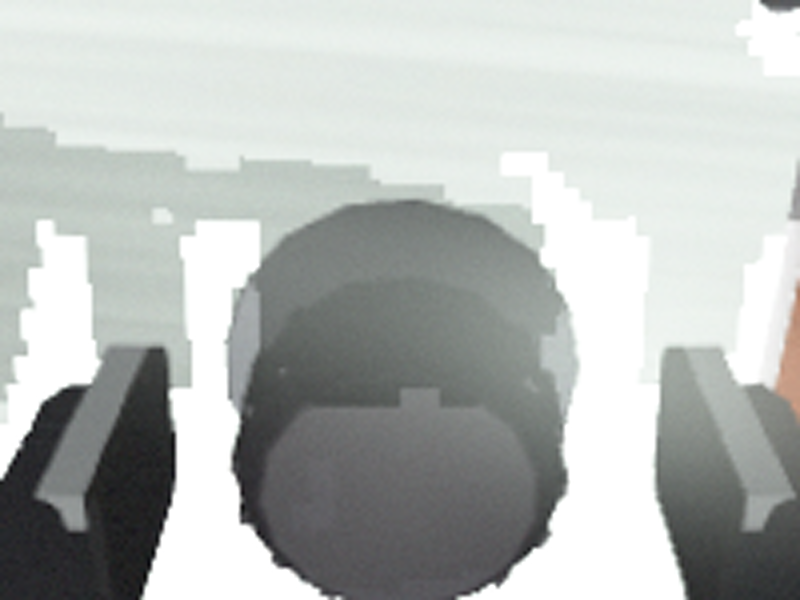

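View pics/ac_side.png

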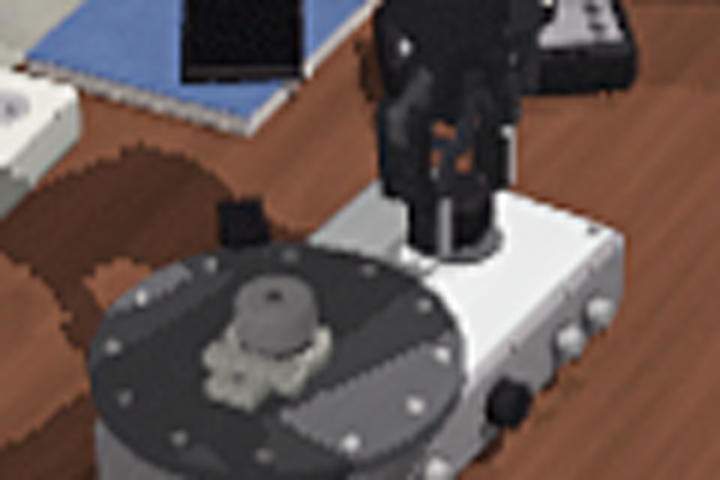

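Request:
arm_command(targets=[{"dp": [0,-0.0015,0],"turn": [0,0,0],"grip": 0.2},{"dp": [0,0,0],"turn": [0,0,0],"grip": -0.2},{"dp": [0,0,0],"turn": [0,0,0],"grip": -0.5},{"dp": [0,0,0],"turn": [0,0,0],"grip": -0.5}], grip_force=40)

```text
clock: 32.45
position: [0.5936, -0.1877, 0.0652]
ee_rot: [0.001, 0.707, 0.001, -0.707]
contact_force: [-0.5, 0.8, 4.1]
width: 0.0367
```

Run:
```python
from h import *
info()
i=manip.get_image('wrist')[:,:,::-1]; crop(i,220,160,420,310,4,'pics/ad.png')
```

```text
clk 32.45 pos [ 0.5936 -0.1877  0.0652] x [ 0.001 -0.    -1.   ] y ang -89.86 z ang -179.86 w 0.0367 F [-0.5  0.8  4.1] q [-0.418  0.474  1.634  0.     1.033  1.15 ]
```

View pics/ad.png

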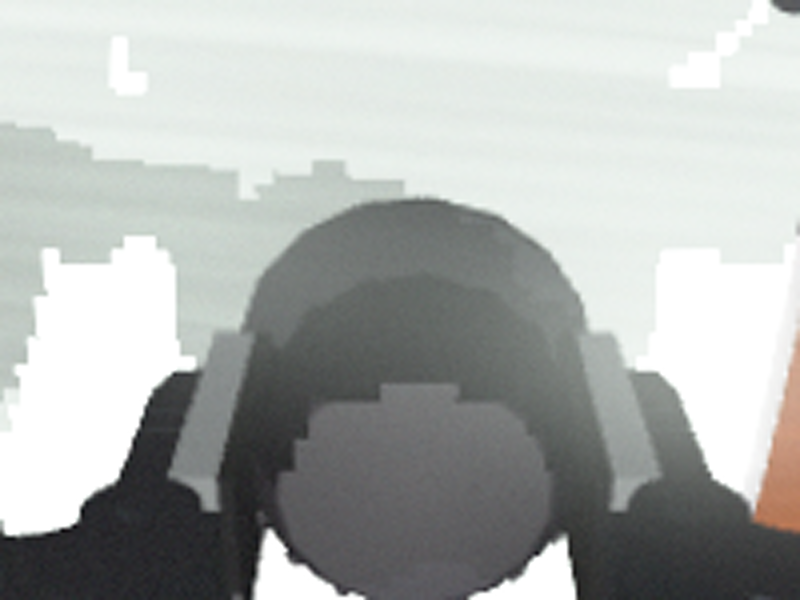

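Request:
arm_command(targets=[{"dp": [0,0,0],"turn": [0,0,0],"grip": -1},{"dp": [-0.002,0,0],"turn": [0,0,0],"grip": -1},{"dp": [-0.002,0,0],"turn": [0,0,0],"grip": -1},{"dp": [-0.002,0,0],"turn": [0,0,0],"grip": -1},{"dp": [-0.002,0,0],"turn": [0,0,0],"grip": -1},{"dp": [0,0,0],"turn": [0,0,0],"grip": -1}], grip_force=60)

```text
clock: 33.1
position: [0.5936, -0.1877, 0.0742]
ee_rot: [0.001, 0.707, 0.001, -0.707]
contact_force: [-0.8, 2.3, 6.1]
width: 0.0358
```

Request:
arm_command(targets=[{"dp": [-0.002,0,0],"turn": [0,0,0],"grip": -1},{"dp": [-0.001,0,0],"turn": [0,0,0],"grip": -1},{"dp": [0,0,0],"turn": [0,0,0],"grip": -1}])

```text
clock: 33.4
position: [0.5935, -0.1877, 0.0755]
ee_rot: [0.001, 0.707, 0.001, -0.707]
contact_force: [1.8, 1.9, -1.8]
width: 0.0357
```

Request:
arm_command(targets=[{"dp": [-0.001,0,0],"turn": [0,0,0],"grip": -1},{"dp": [0,0,0],"turn": [0,0,0],"grip": -1},{"dp": [0,0,0],"turn": [0,0,0],"grip": -1}])

```text
clock: 33.7
position: [0.5935, -0.1877, 0.0756]
ee_rot: [-0.001, -0.707, -0.001, 0.707]
contact_force: [4.8, 0.2, -12.8]
width: 0.0357
```

Run:
```python
from h import *
info()
i=manip.get_image('wrist')[:,:,::-1]; crop(i,220,160,420,310,4,'pics/ae.png')
i=manip.get_image('side')[:,:,::-1]; crop(i,240,110,360,190,6,'pics/ae_side.png')
```

```text
clk 33.70 pos [ 0.5935 -0.1877  0.0756] x [-0.001  0.    -1.   ] y ang -89.87 z ang -179.87 w 0.0357 F [  4.8   0.2 -12.8] q [-0.418  0.464  1.621  0.     1.057  1.15 ]
```

View pics/ae_side.png

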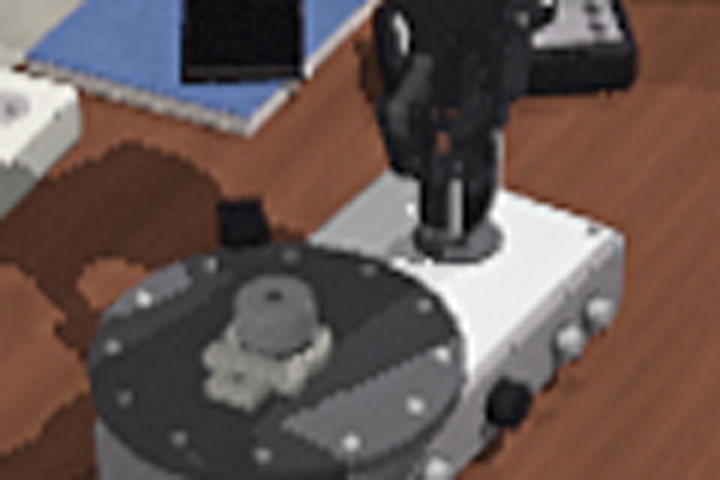

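Knob at its upper stop (10.4 mm travel, 12.8 N stop). Relax the pull, let go wide, and back off.

Request:
arm_command(targets=[{"dp": [0.001,0,0],"turn": [0,0,0],"grip": -1},{"dp": [0,0,0],"turn": [0,0,0],"grip": -0.1},{"dp": [0,0,0],"turn": [0,0,0],"grip": 0.4},{"dp": [0,0,0],"turn": [0,0,0],"grip": 0.5},{"dp": [0,0,0],"turn": [0,0,0],"grip": 0.5}])

```text
clock: 34.3
position: [0.5935, -0.1883, 0.0766]
ee_rot: [0.001, 0.707, 0.0, -0.707]
contact_force: [-0.3, -0.6, -0.3]
width: 0.0638
```

Request:
arm_command(targets=[{"dp": [-0.02,0,0],"turn": [0,0,0],"grip": 0.5},{"dp": [-0.04,0,0],"turn": [0,0,0],"grip": 0.5},{"dp": [-0.045,0,0],"turn": [0,0,0],"grip": 0.5},{"dp": [-0.045,0,0.02],"turn": [0,0,0],"grip": 0.5},{"dp": [-0.03,0,0.045],"turn": [0,0,0],"grip": 0.5},{"dp": [0,0,0.045],"turn": [0,0,0],"grip": 0.5},{"dp": [0,0,0.045],"turn": [0,0,0],"grip": 0.5},{"dp": [0,0,0],"turn": [0,0,0],"grip": 0.5}])

```text
clock: 35.1
position: [0.4358, -0.1869, 0.2541]
ee_rot: [-0.0, -0.706, -0.0, 0.709]
contact_force: [1.0, -0.6, -0.3]
width: 0.0644
```

Run:
```python
from h import *
info()
i=manip.get_image('side')[:,:,::-1]; crop(i,240,110,360,190,6,'pics/af_side.png')
i=manip.get_image('top')[:,:,::-1];cv2.imwrite('pics/af_top.png',i); crop(i,210,130,410,260,4,'pics/af_topc.png')
a=cv2.imread('pics/a_side.png'); crop(a,240,110,360,190,6,'pics/af_side0.png')
```

```text
clk 35.10 pos [ 0.4358 -0.1869  0.2541] x [-0.004  0.    -1.   ] y ang -89.98 z ang -179.98 w 0.0644 F [ 1.  -0.6 -0.3] q [-0.551  0.112  1.662 -0.002  1.371  1.02 ]
```

View pics/af_side.png

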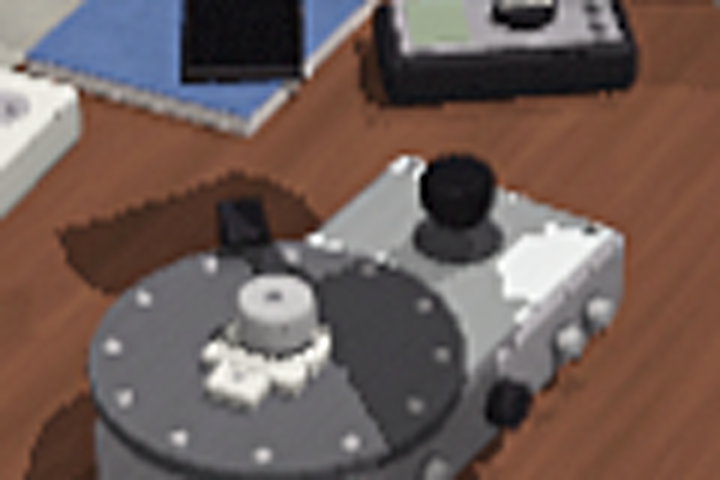

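View pics/af_side0.png

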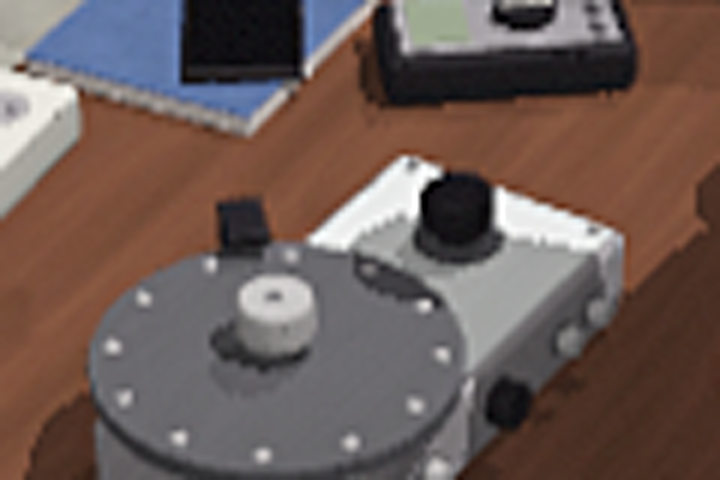

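View pics/af_topc.png

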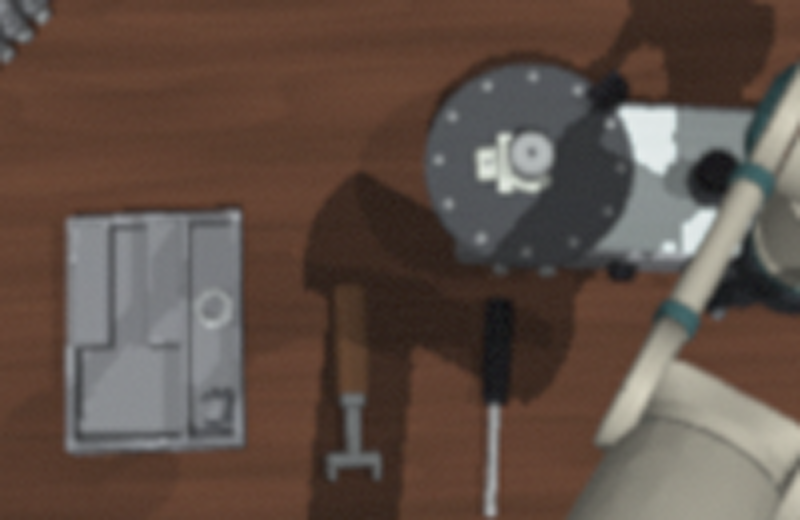

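Run:
```python
from h import *
print(manip.sign_off())
```

```text
the job is handed in; nothing more can be done
None
```

The job is done and was handed in at about 35 s; no verdict came back.

- **Clip:** I laid it flat on the disc with its mouth facing the shaft. I took the fork tool out by its shank, set it on the bench, took it again by the handle, and pushed the clip on with it. The push force rose to about 13.5 N, dropped at the snap, then rose to 22 N against the stop.
- **Clip check:** after I backed off, the tail's end measured 46 mm from the shaft axis, which is what it should be when home.
- **Tool:** it lies on the bench between the tray and the screwdriver, clear of the trainer.
- **Knob:** I pulled it last. It travelled about 10.4 mm, clicked over and met its upper stop at 12.8 N. After I let go, the side view showed it still standing out.
- **Surroundings:** in the last pictures the screwdriver, tray parts and multimeter looked unmoved. I did not check the mug and box again. The arm is clear of everything.

Some checks disagreed. The first estimates of the knob differed by about 5 mm between the top and side cameras, and an early wrist-camera estimate of the shaft was 14 mm off. I measured the shaft and the knob again up close before placing and gripping. I also made one wrong-way turn at the start and corrected it, with no contact.

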